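Latch the specimen carrier for dispatch

TASK

Shut the lid of the open specimen carrier and lift the latch's wire loop over the keeper on the lid, so that its bar drops in behind the lip. Then swing the latch lever down until it snaps over centre and lies fully home at the carrier's front, clamping the lid down on its gasket. Leave the other things on the bench where they are.

Things in the scene. Friction and masses are not known exactly. Their poses are not given: they have to be found in the camera images.
- carrier: Grey plastic box holding tubes, 200 deep (x) x 280 wide (y) x 100 high, fixed to the bench. Origin: centre of its underside, z up; its front, with the latch at mid-width (y 0), looks along its own -x, away from the robot. The white lid is hinged along the rear upper edge (x +100, z +100.5, axis y). Positions given below as x, y, z are mm in this frame.
- lid (a joint): Lid angle, positive is open, starts 0.35 to 0.75. Lid 204 x 284 x 21.5 mm (overhanging by 2); its stiff hinge stays where left, 1 to 6 N at the front edge moves it. Shut but not clamped it rests at about 0.015 to 0.02 on a springy gasket standing 4 mm proud (about 8 N/mm at the front); clamped it reads 0.001 to 0.004.
- lid_edge (a point): Middle of the lid's upper front edge, 200 mm in front of the hinge line and 21.5 mm above the lid's underside. With the lid shut at x -100, z +122 (clamped) or 4 mm higher (unclamped). The lid's top is flat and can be pressed anywhere; the carrying handle in its middle stands 10 mm proud.
- keeper (a point): Where the loop's bar must lie in the keeper, a steel hook 26 mm wide on the lid's front: the middle of a groove along y, 9 mm wide, open upwards, between a back block and an outer lip. Groove floor 2.5 mm below this point, lip top 4.5 and back block top 7 mm above. Lid clamped: x -112, z +114; unclamped 4 mm higher. Turns with the lid; axes as the carrier's when shut.
- lever_pivot (a point): Axis (along y) of the latch lever, on the carrier's front at x -112, y 0, z +90. The wire loop's pin is carried by the lever 18 mm from this axis, at lever angle minus 0.42 rad outwards from straight down.
- lever (a joint): Lever angle: 0 fully home (hanging down the carrier's front), grows swinging outwards and up; 1.36 is level, stop 2.6, starts 1.6 to 2.3. 0.024 N m friction keeps it where left. Loop hooked and just taut: about 1.4. Pressing on down tightens the loop (under 8 N at 40 mm from the pivot); dead centre is at 0.3 to 0.5, and just past it it snaps home by itself.
- lever_tip (a point): End of the lever handle, a steel strip 62 mm long from the pivot, 22 wide along y, 5 thick. The handle's direction is 0.21 rad further out than the joint value (measured from straight down), so even at home the handle slopes outwards and its tip stands 25 mm off the carrier's front, 30 mm above the bench; the keeper's lip stands 20 mm off.
- bail_bar (a point): Middle of the outer bar of the latch's steel wire loop: wire 5 mm thick, loop 44 mm wide outside (y), 34 inside, straddling the lever. The bar swings freely 41 mm from the loop's pin; at the start the loop lies back on the lever, pointing outwards and up. Moving the bar also turns the lever. Pinch it from above across its 44 mm width just under the bar, or push it over.
- tube_rack: Bystander: orange rack 76 x 120 mm with blue-capped tubes to 87 high, origin under its centre.
- beaker: Bystander: clear plastic beaker, 90 mm across, 120 high, origin under its centre.
- tip_box: Bystander: white pipette-tip box with blue top, 85 x 120 x 57 mm, origin under its centre.

How it is judged:
On the way, in this order (a step that is already met when the one before it is completed fails the run):
1. the lid is shut (below 0.03 rad) (value of joint lid below 0.03 rad), for 0.2 s.
2. the loop's bar lies in the keeper's groove, behind the lip (value of joint lid below 0.03 rad and x of bail_bar in the frame of keeper between -0.0065 and 0.0065 m and z of bail_bar in the frame of keeper between -0.004 and 0.0055 m), for 0.1 s.
At the end, for the whole second after the job is handed in: The lever is home (below 0.1 rad) and still, the loop's bar lies in the keeper's groove (within 6.5 mm across and 4 mm in height of the keeper point), and the lid is drawn down on its gasket (below 0.010 rad) (value of joint lever below 0.1 rad and value of joint lid below 0.01 rad and x of bail_bar in the frame of keeper between -0.0065 and 0.0065 m and z of bail_bar in the frame of keeper between -0.004 and 0.004 m and velocity of joint lever between -0.05 and 0.05 rad/s); the robot touches nothing.
It fails at once if the tube rack is pushed more than 30 mm (distance of tube_rack from where it was at the start of the episode above 0.03 m).
It fails at once if the beaker is pushed more than 30 mm (distance of beaker from where it was at the start of the episode above 0.03 m).
It fails at once if the tip box is pushed more than 30 mm (distance of tip_box from where it was at the start of the episode above 0.03 m).
It also fails if it takes over 58 s, if anything falls off the work surface, if the arm or the gripper's body presses on something with over 40 N, if the wrist force passes 120 N, or if a joint passes its speed limit or range.

ROBOT

A 7-joint arm with a two-finger parallel gripper is mounted at the origin on the work surface. World frame = base frame: x ahead of the robot, y to its left, z up, the work surface at z = 0. Lengths are in m, angles in rad, forces in N, time in s.
With the tool pointing down it reaches from about 0.4 to 0.85 m from the base axis. Payload 4.5 kg.
Tool frame: the origin (TCP) lies at the very end of the fingers, on their centre line; the grasp point (between the pads) lies 19 mm behind it; z points along the fingers, y is the line along which they close (so a half turn about z gives the same grasp; the last joint's range is limited). The gripper opens to 85 mm and grips with 20 to 120 N. Pads are 22 mm wide; open, the fingers measure 114 mm over their backs; the gripper's body (76 mm by 85 mm) begins 54 mm behind the grasp point. The pads swing forward as they close: fully open they stand 13 mm farther back than shut.
Start: joints at [-1.224, 0.689, -0.195, 1.565, 0.157, 0.902, -0.215], TCP at [0.192, 0.595, 0.211] pointing down, gripper open.
Joint ranges: [-3.01, 3.01], [-0.46, 2.08], [-1.47, 1.51], [0.13, 2.56], [-1, 4.14], [0.04, 2.09], [-2.66, 2.66]. Speed limits (rad/s): [2.57, 2.57, 3.14, 3.14, 3.14, 3.14, 3.14].

INTERFACE

Orientations are given as [roll, pitch, yaw] about the fixed x, y, z axes, in that order (R = Rz(yaw) Ry(pitch) Rx(roll)).
In Python, from workcell import arm gives the robot as it stands.
- The arm moves only by the tool apply_moves, never from a script. Its argument "motion" is a list of rows, each an object with "translation": the shift along the tool's x, y, z in mm, a list of three; "delta_rot": the turn, a rotation vector about the tool's x, y, z in rad, a list of three; "jaw": the opening, from 0 (shut) to 1 (fully open). In form: [{"translation": [dx, dy, dz], "delta_rot": [ax, ay, az], "jaw": jaw}, ...]. A call has 1 to 5 rows; each row shifts and turns the commanded pose from where the row before left it, along the tool's axes as they then stand; what a row does not reach is not made up. A row lasts 1/12 s, in which the tool goes at most 41.7 mm and 7.16 degrees, less where a joint would pass 70% of its speed; a pose out of reach is approached as far as the arm can. A call is refused whole if a number of a shift passes 41.7 or a number of a turn 0.125, either way. A call with a gripper value outside its range is refused whole. The fingers move at their own pace and stop on an object; "newtons" is the grip in N (left out, the last holds). Time passes only in rows, so rows that do not move let the fingers close. It gives the time, the measured TCP pose, the force, the opening and the grip force at its end, in the units of the state.
- arm.get_obs(): the state, without advancing time (a new reading comes with each control period).
- arm.get_image(name): name is "scene" or "side" or "wrist"; returns a dict with "image" (420x560x3 uint8, red, green, blue), "intrinsics" (3x3 intrinsics, pixels), "k1" (the pictures are not rectified: a ray, as slopes to the right and down, at radius r is drawn at 1 + k1 r^2 times it, then the intrinsics apply), "origin" and "rotation" of the camera in the world. Camera axes: x right, y up, looking along -z (the intrinsics and any distortion apply to the point x, -y, -z); pixel columns grow to the right and rows downward; lengths in m; the calibration is good to about 2 mm. A picture is of the moment at which its call begins. There is no depth.
- arm.job_done(): hands the job in; it is judged then, once.
The state is a dict: "time": time; "joints": joint angles; "joint_velocities": joint speeds; "effort": joint torques, N m; "tool_pos": TCP position; "tcp_rot": TCP orientation; "force": force on the tool from outside, world axes, zero at the start; "ft_torque": the same for the moment, N m; "gripper_width": opening from 0.0 (shut) to 1.0 (fully open); "gripper_force": force on a finger pad.
Only numpy, scipy, OpenCV 4.12 (cv2) and the standard library are available. Lean on these libraries where they do the work, as an engineer would, in place of code of your own. Each camera call takes 0.05 s, during which the arm holds its last target. There are 200 camera calls.

## Working session

There is one attempt and no reset: what is moved stays moved. The work goes in short steps, Python scripts to look and compute and a tool call to move; the robot and the scene stay as the last step left them, time stands still between calls to the robot, and variables do not carry over. Pictures are saved under pics/ and viewed, at most 10 in all, crops included, and the job is handed in when it is done.

Besides the shell and the picture viewer there is one more tool, called as a command line: name --argument value ..., lists and objects as JSON in quotes. apply_moves: Moves the arm, as the interface text tells. Its arguments: {"type":"object","properties":{"motion":{"type":"array"},"newtons":{"type":"number"}},"required":["motion"]}

```bash
mkdir -p pics; cat > h.py <<'E'
import numpy as np, cv2
from workcell import arm
from scipy.spatial.transform import Rotation as R
def cam(n):
    d=arm.get_image(n); return d
def save(n,f,crop=None,s=1):
    d=cam(n); im=d["image"][:,:,::-1]
    if crop: im=im[crop[1]:crop[3],crop[0]:crop[2]]
    if s!=1: im=cv2.resize(im,None,fx=s,fy=s,interpolation=cv2.INTER_CUBIC)
    cv2.imwrite("pics/"+f,im); return d
def ray(d,u,v):
    K=np.array(d["intrinsics"]);p=np.array([(u-K[0,2])/K[0,0],(v-K[1,2])/K[1,1]])
    q=p.copy()
    for _ in range(20): q=p/(1+d["k1"]*(q@q))
    r=np.array(d["rotation"])@np.array([q[0],-q[1],-1]); return np.array(d["origin"]),r/np.linalg.norm(r)
def proj(d,P):
    P=np.atleast_2d(P);K=np.array(d["intrinsics"]);c=(P-np.array(d["origin"]))@np.array(d["rotation"])
    q=np.c_[c[:,0]/-c[:,2],-c[:,1]/-c[:,2]];q=q*(1+d["k1"]*(q**2).sum(1,keepdims=True))
    return np.c_[q[:,0]*K[0,0]+K[0,2],q[:,1]*K[1,1]+K[1,2]]
def tri(rs):
    A=np.zeros((3,3));b=np.zeros(3)
    for o,r in rs:
        M=np.eye(3)-np.outer(r,r);A+=M;b+=M@o
    return np.linalg.solve(A,b)
E
python3 - <<'E'
from h import *
import pickle
D={n:cam(n) for n in ("scene","side","wrist")}
pickle.dump(D,open("d0.pkl","wb"))
a=np.vstack([D["scene"]["image"]])[:,:,::-1]
for n in D:
    cv2.imwrite(f"pics/{n}0.png",cv2.resize(D[n]["image"][:,:,::-1],(800,600)))
    print(n,D[n]["origin"],D[n]["rotation"],D[n]["k1"],D[n]["intrinsics"])
print(arm.get_obs())
E
```

```text
scene [1.4122732  0.30296951 1.13698071] [ 0.74262756 -0.01947016  1.93400384] -0.10966198056507805 [[455.49332858   0.         274.63400799]
 [  0.         455.49332858 209.32987702]
 [  0.           0.           1.        ]]
side [ 0.44442915 -1.06505028  0.89939805] [ 0.93288959 -0.00102559 -0.08592881] -0.0815087340738211 [[500.81834803   0.         276.58588366]
 [  0.         500.81834803 204.7254408 ]
 [  0.           0.           1.        ]]
wrist [0.12104649 0.61760541 0.37373524] [-3.02128852e-01  1.03628739e-03  1.25770704e+00] -0.04159534349548051 [[354.82875866   0.         277.59017273]
 [  0.         354.82875866 204.94099204]
 [  0.           0.           1.        ]]
{'time': 0.15, 'joints': array([-1.22417318,  0.68982155, -0.19455422,  1.56607721,  0.15729539,
        0.90248855, -0.21510302]), 'joint_velocities': array([ 0.0018656 , -0.00122266,  0.00098831, -0.00402586, -0.00067934,
       -0.00015435, -0.0012066 ]), 'effort': array([-2.06881239e-03, -5.39933646e+01, -1.26857467e+00, -1.58717215e+01,
        9.26013017e-03,  6.47373716e-03, -1.62670347e-05]), 'tool_pos': array([0.19220406, 0.59417651, 0.21015755]), 'tcp_rot': array([-3.14019056e+00,  7.71959976e-05,  2.82884631e+00]), 'force': array([ 0.01356397, -0.1275998 , -0.31139803]), 'ft_torque': array([-0.04067439,  0.01529038,  0.05960819]), 'gripper_force': 0.0, 'gripper_width': 0.9999251998334054}
```

View pics/scene0.png

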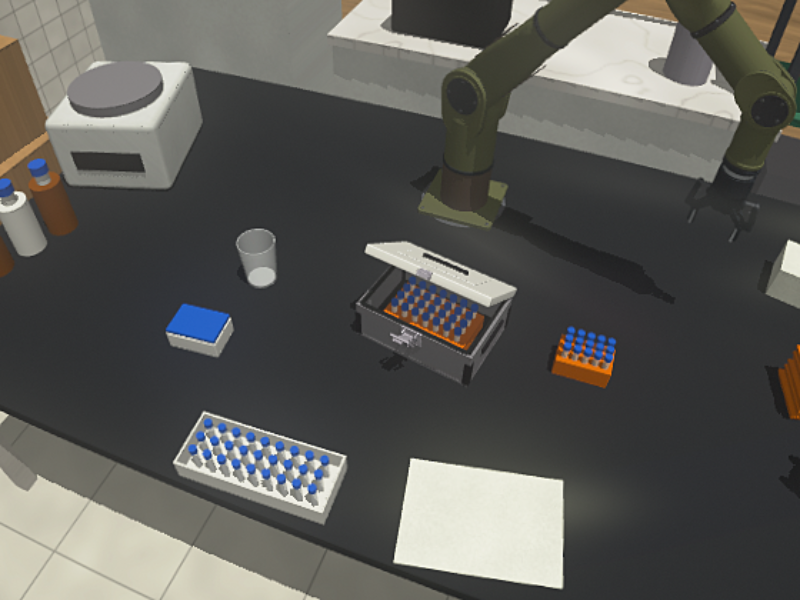

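View pics/side0.png

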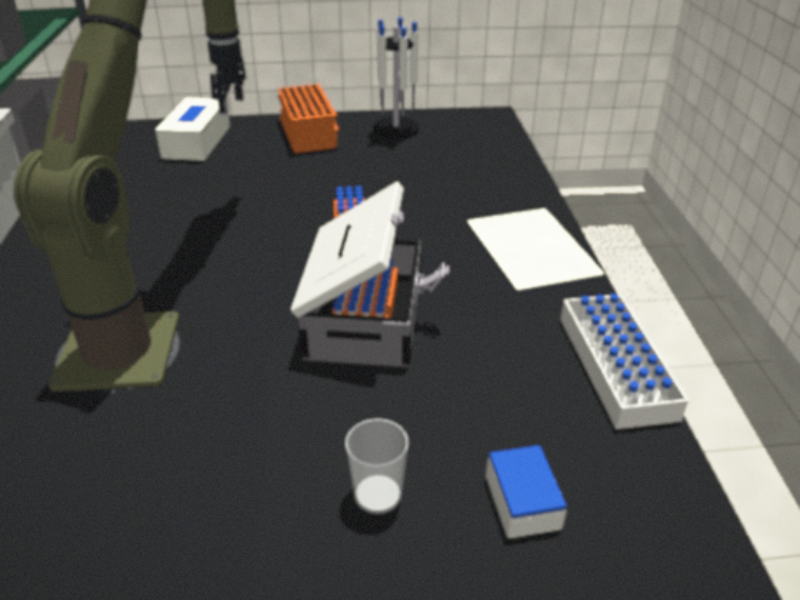

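The carrier is at about (430,310) in the scene view and (355,290) in the side view. The lid is half open and the latch sits on the far side from the robot. I'll zoom in on both.

```bash
sed -i 's/np.array(d\["rotation"\])/R.from_euler("xyz",d["rotation"]).as_matrix()/g' h.py
python3 - <<'E'
import pickle,cv2,numpy as np
D=pickle.load(open("d0.pkl","rb"))
a=D["scene"]["image"][160:275,240:370,::-1]; b=D["side"]["image"][120:260,200:320,::-1]
def g(im,x0,y0,s):
    im=cv2.resize(im,None,fx=s,fy=s,interpolation=cv2.INTER_CUBIC)
    for x in range(0,im.shape[1],20*s): cv2.putText(im,str(x0+x//s),(x,10),0,.4,(0,255,255),1);cv2.line(im,(x,12),(x,18),(0,255,255),1)
    for y in range(0,im.shape[0],20*s): cv2.putText(im,str(y0+y//s),(0,y+4),0,.4,(0,255,255),1)
    return im
cv2.imwrite("pics/s1.png",g(a,240,160,5)); cv2.imwrite("pics/d1.png",g(b,200,120,4))
E
```

```text
(no output)
```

View pics/s1.png

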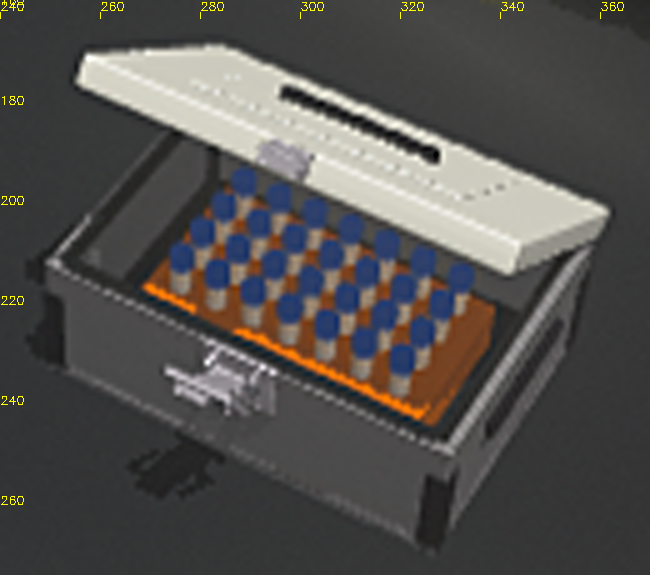

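View pics/d1.png

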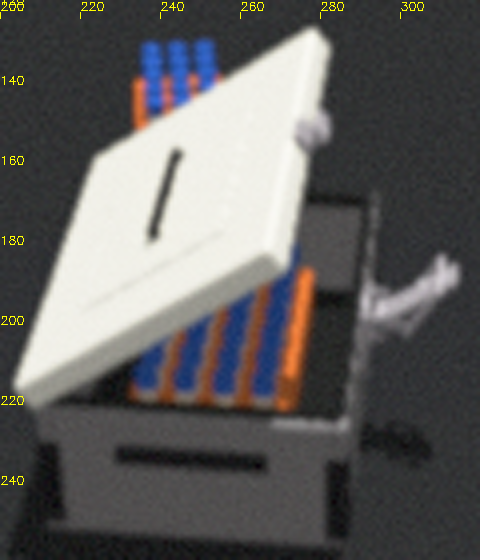

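```bash
cat > m.py <<'E'
from h import *
import pickle
def T(p,P):
    c,s=np.cos(p[2]),np.sin(p[2]);P=np.atleast_2d(P)/1000.
    return np.c_[p[0]+c*P[:,0]-s*P[:,1],p[1]+s*P[:,0]+c*P[:,1],P[:,2]]
def lidp(P,a):
    P=np.atleast_2d(np.array(P,float));dx=P[:,0]-100;dz=P[:,2]-100.5
    return np.c_[100+dx*np.cos(a)+dz*np.sin(a),P[:,1],100.5-dx*np.sin(a)+dz*np.cos(a)]
def lev(r,th,y=0): return np.array([-112-r*np.sin(th),y,90-r*np.cos(th)])
KEEP=[-112,0,114]
E
cat > fit.py <<'E'
from m import *
from scipy.optimize import least_squares
D=pickle.load(open("d0.pkl","rb"))
B=[("scene",[-100,140,100],(250,212.4)),("scene",[-100,-140,100],(329.4,250.4)),
("side",[-100,140,100],(287.5,227.5)),("side",[-100,-140,100],(294.2,168.7)),("scene",[-100,-140,0],(326,269.6)),("side",[-100,140,0],(286,255.7))]
L=[("scene",[-101,142,122],(257.6,171)),("scene",[-101,-142,122],(343.6,209.6)),("scene",[-101,-142,100.5],(343,214.4)),("scene",[102,-142,122],(361.6,202)),("scene",[102,142,122],(285,169)),("scene",[-101,142,100.5],(255.6,176.8)),
("side",[-101,-142,122],(278.7,127)),("side",[-101,142,122],(266.5,183)),("side",[-101,142,100.5],(270,187)),("side",[102,142,122],(204.5,216.2)),("side",[102,-142,122],(223.7,159.2)),("side",[-101,-142,100.5],(282.5,131))]
def res(p):
    o=[]
    for n,P,q in B:o.append(proj(D[n],T(p,P))[0]-q)
    for n,P,q in L:o.append(proj(D[n],T(p,lidp(P,p[3])))[0]-q)
    return np.array(o)
f=least_squares(lambda p:res(p).ravel(),[.6,.1,np.pi,.5],loss="soft_l1")
print(f.x);print(np.round(res(f.x),1))
np.save("p.npy",f.x)
p=f.x
for n,q in (("side",(313,187)),("scene",(274,234))):
    g=least_squares(lambda t:proj(D[n],T(p,lev(62,t[0]+.21)))[0]-q,[1.9]);print("lever",n,g.x,g.fun)
for l in (1.6,1.8,2,2.2):
    print(l,[np.round(proj(D[n],T(p,lev(62,l+.21)))[0]) for n in ("scene","side")])
print("pivot",T(p,lev(0,0)),[proj(D[n],T(p,lev(0,0))) for n in ("scene","side")])
E
python3 fit.py
```

```text
[0.48298647 0.0705306  2.95230111 0.62459112]
[[-1.1 -0.4]
 [ 0.8  0.6]
 [-1.  -0.8]
 [ 0.5 -1. ]
 [ 0.6  1.5]
 [ 0.   0.3]
 [-0.8 -1.1]
 [ 1.  -1. ]
 [-1.2  1.4]
 [ 0.8 -0.3]
 [-0.7 -0.9]
 [-1.1 -0. ]
 [-0.3 -1.1]
 [-0.1 -1.5]
 [ 1.7  0.9]
 [-1.7  0.3]
 [-0.  -0.6]
 [ 0.3  0.6]]
lever side [2.0655869] [-0.05070135  0.04672753]
lever scene [2.14433254] [4.68705261 1.98494917]
1.6 [array([275., 246.]), array([317., 195.])]
1.8 [array([276., 243.]), array([316., 191.])]
2 [array([278., 239.]), array([314., 188.])]
2.2 [array([279., 235.]), array([311., 185.])]
pivot [[0.5929859  0.04945633 0.09      ]] [array([[285.99461436, 235.63291197]]), array([[295.22540914, 198.00389796]])]
```

```bash
cat > go.py <<'E'
from m import *
import sys
p=np.load("p.npy")
def st():
    o=arm.get_obs();M=R.from_euler("xyz",o["tcp_rot"])
    c=R.from_euler("z",p[2]).inv().apply(np.array(o["tool_pos"])-[p[0],p[1],0])*1000
    print("t",round(o["time"],2),"tcp carrier",np.round(c,1),"rpy",np.round(o["tcp_rot"],3),"F",np.round(o["force"],1),"w",round(o["gripper_width"],3))
    return o,M,c
def to(P):
    o,M,c=st();w=R.from_euler("z",p[2]).apply(np.array(P)-c)
    print("P",P,"tool mm",np.round(M.inv().apply(w),1))
    g=R.from_euler("xyz",[np.pi,0,p[2]]);print("rotvec",np.round((M.inv()*g).as_rotvec(),3))
if __name__=="__main__":
    for a in sys.argv[1:]: to([float(x) for x in a.split(",")])
E
python3 go.py=1 2>/dev/null; python3 go.py " -75,0,300"
python3 - <<'E'
from m import *
p=np.load("p.npy");a=p[3]
for P in ([-100,0,122],KEEP,[-75,0,122],[-60,0,122]):print(P,lidp(P,a))
E
```

```text
t 0.15 tcp carrier [ 384.1 -459.6  210.2] rpy [-3.14   0.     2.829] F [ 0.  -0.1 -0.3] w 1.0
P [-75.0, 0.0, 300.0] tool mm [-512.2 -399.7  -89.2]
rotvec [-0.001 -0.    -0.123]
[-100, 0, 122] [[-49.6679958    0.         234.89397693]]
[-112, 0, 114] [[-64.08054833   0.         235.42154631]]
[-75, 0, 122] [[-29.38793867   0.         220.27483595]]
[-60, 0, 122] [[-17.21990439   0.         211.50335137]]
```

apply_moves --motion '[{"translation": [0,0,-30],"delta_rot": [0,0,-0.123],"jaw": 1},{"translation": [-15,-17,-30],"delta_rot": [0,0,0],"jaw": 0},{"translation": [-26,-29,0],"delta_rot": [0,0,0],"jaw": 0},{"translation": [-26,-29,0],"delta_rot": [0,0,0],"jaw": 0},{"translation": [-26,-29,0],"delta_rot": [0,0,0],"jaw": 0}]'

```text
time: 0.57
tool_pos: [0.2645, 0.4738, 0.2711]
tcp_rot: [3.141, 0.0, 2.953]
force: [0.9, -1.2, 0.1]
gripper_width: 0.453
gripper_force: 0.0
```

apply_moves --motion '[{"translation": [-26,-29,0],"delta_rot": [0,0,0],"jaw": 0},{"translation": [-26,-29,0],"delta_rot": [0,0,0],"jaw": 0},{"translation": [-26,-29,0],"delta_rot": [0,0,0],"jaw": 0},{"translation": [-26,-29,0],"delta_rot": [0,0,0],"jaw": 0},{"translation": [-26,-29,0],"delta_rot": [0,0,0],"jaw": 0}]'

```text
time: 0.98
tool_pos: [0.3649, 0.3062, 0.2708]
tcp_rot: [-3.141, -0.0, 2.952]
force: [1.0, 0.1, -0.4]
gripper_width: -0.004
gripper_force: 0.0
```

```bash
python3 go.py " -35,0,270"
```

```text
t 0.98 tcp carrier [ 160.4 -209.2  270.8] rpy [-3.141 -0.     2.952] F [ 1.   0.1 -0.4] w -0.004
P [-35.0, 0.0, 270.0] tool mm [-195.4 -209.2    0.8]
rotvec [-0. -0. -0.]
```

apply_moves --motion '[{"translation": [-28,-30,0],"delta_rot": [0,0,0],"jaw": 0},{"translation": [-28,-30,0],"delta_rot": [0,0,0],"jaw": 0},{"translation": [-28,-30,0],"delta_rot": [0,0,0],"jaw": 0},{"translation": [-28,-30,0],"delta_rot": [0,0,0],"jaw": 0},{"translation": [-28,-30,0],"delta_rot": [0,0,0],"jaw": 0}]'

```text
time: 1.4
tool_pos: [0.4741, 0.1324, 0.2708]
tcp_rot: [-3.142, -0.0, 2.952]
force: [1.1, 0.1, -0.1]
gripper_width: -0.003
gripper_force: 0.0
```

apply_moves --motion '[{"translation": [-28,-30,0],"delta_rot": [0,0,0],"jaw": 0},{"translation": [-27,-29,0],"delta_rot": [0,0,0],"jaw": 0},{"translation": [0,0,30],"delta_rot": [0,0,0],"jaw": 0},{"translation": [-2,0,15],"delta_rot": [0,0,0],"jaw": 0},{"translation": [-5,0,15],"delta_rot": [0,0,0],"jaw": 0}]'

```text
time: 1.82
tool_pos: [0.5225, 0.0635, 0.2095]
tcp_rot: [-3.141, -0.002, 2.95]
force: [-0.1, 0.1, 1.7]
gripper_width: -0.002
gripper_force: 0.9
```

```bash
python3 go.py " -80,0,126"
```

```text
t 1.82 tcp carrier [-40.1  -0.6 209.5] rpy [-3.141e+00 -2.000e-03  2.950e+00] F [-0.1  0.1  1.7] w -0.002
P [-80.0, 0.0, 126.0] tool mm [-40.   -0.4  83.4]
rotvec [-0.001 -0.002 -0.002]
```

apply_moves --motion '[{"translation": [-10,0,18],"delta_rot": [0,0,0],"jaw": 0},{"translation": [-10,0,18],"delta_rot": [0,0,0],"jaw": 0},{"translation": [-8,0,16],"delta_rot": [0,0,0],"jaw": 0},{"translation": [-7,0,14],"delta_rot": [0,0,0],"jaw": 0},{"translation": [-5,0,10],"delta_rot": [0,0,0],"jaw": 0}]'

```text
time: 2.23
tool_pos: [0.562, 0.057, 0.1332]
tcp_rot: [-3.141, -0.002, 2.952]
force: [-1.4, 0.1, 1.3]
gripper_width: 0.002
gripper_force: 0.6
```

apply_moves --motion '[{"translation": [0,0,5],"delta_rot": [0,0,0],"jaw": 0},{"translation": [0,0,2],"delta_rot": [0,0,0],"jaw": 0},{"translation": [0,0,0],"delta_rot": [0,0,0],"jaw": 0}]'

```text
time: 2.48
tool_pos: [0.5623, 0.0572, 0.1278]
tcp_rot: [-3.142, -0.0, 2.952]
force: [-0.3, 0.1, -0.1]
gripper_width: -0.005
gripper_force: 0.0
```

```bash
python3 go.py " -80,0,126"
```

```text
t 2.48 tcp carrier [-80.4  -1.9 127.8] rpy [-3.142 -0.     2.952] F [-0.3  0.1 -0.1] w -0.005
P [-80.0, 0.0, 126.0] tool mm [ 0.4 -1.9  1.8]
rotvec [-0. -0. -0.]
```

apply_moves --motion '[{"translation": [0,0,2],"delta_rot": [0,0,0],"jaw": 0},{"translation": [0,0,2],"delta_rot": [0,0,0],"jaw": 0},{"translation": [0,0,1],"delta_rot": [0,0,0],"jaw": 0},{"translation": [0,0,0],"delta_rot": [0,0,0],"jaw": 0},{"translation": [0,0,0],"delta_rot": [0,0,0],"jaw": 0}]'

```text
time: 2.9
tool_pos: [0.5629, 0.0573, 0.1231]
tcp_rot: [3.141, 0.001, 2.952]
force: [0.5, -0.2, 1.5]
gripper_width: 0.002
gripper_force: 0.6
```

apply_moves --motion '[{"translation": [0,0,-30],"delta_rot": [0,0,0],"jaw": 1},{"translation": [20,0,-35],"delta_rot": [0,0,0],"jaw": 1},{"translation": [20,0,-25],"delta_rot": [0,0,0],"jaw": 1},{"translation": [0,0,0],"delta_rot": [0,0,0],"jaw": 1}]'

```text
time: 3.23
tool_pos: [0.5219, 0.0664, 0.217]
tcp_rot: [3.139, 0.003, 2.954]
force: [-0.1, 0.4, -0.2]
gripper_width: 0.563
gripper_force: 0.0
```

```bash
python3 - <<'E'
from go import *
st()
D={n:cam(n) for n in ("scene","side","wrist")};pickle.dump(D,open("d1.pkl","wb"))
# predicted keeper/pivot/tip pixels -> crops
ims=[]
for n,h,s in (("scene",30,6),("side",30,6),("wrist",60,6)):
    u,v=proj(D[n],T(p,[-130,0,110]))[0].astype(int);print(n,u,v)
    x0,y0=max(u-h,0),max(v-h,0);h2=2*h
    im=cv2.resize(D[n]["image"][y0:y0+h2,x0:x0+h2,::-1],(390,390),interpolation=cv2.INTER_CUBIC)
    k=390/h2
    for q in range(0,h2,10 if h==30 else 20):
        cv2.putText(im,str(x0+q),(int(q*k),10),0,.33,(0,255,255),1);cv2.putText(im,str(y0+q),(0,int(q*k)+4),0,.33,(0,255,255),1)
    ims.append(im)
cv2.imwrite("pics/c2.png",np.hstack(ims[:2]));cv2.imwrite("pics/w2.png",cv2.resize(D["wrist"]["image"][:,:,::-1],(800,600)))
E
```

```text
t 3.23 tcp carrier [-39.   -3.3 217. ] rpy [3.139e+00 3.000e-03 2.954e+00] F [-0.1  0.4 -0.2] w 0.563
scene 283 235
side 301 192
wrist 274 294
```

View pics/w2.png

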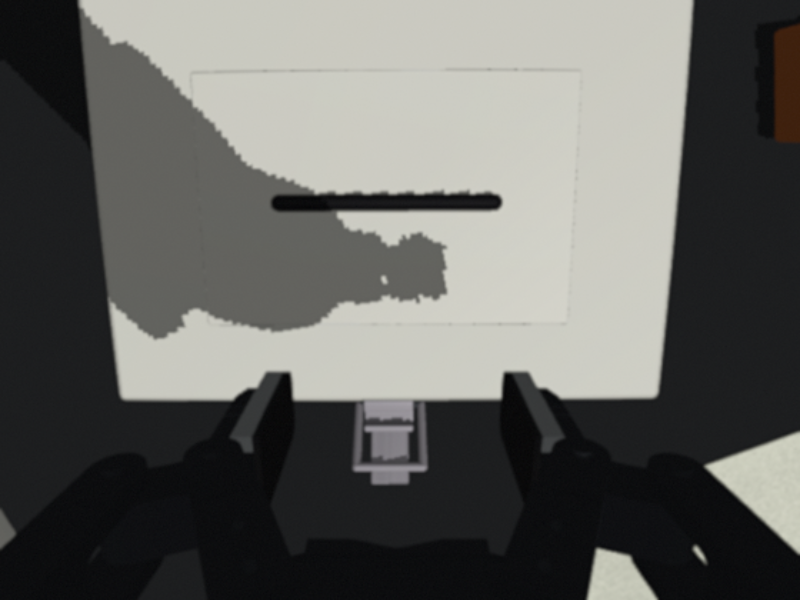

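View pics/c2.png

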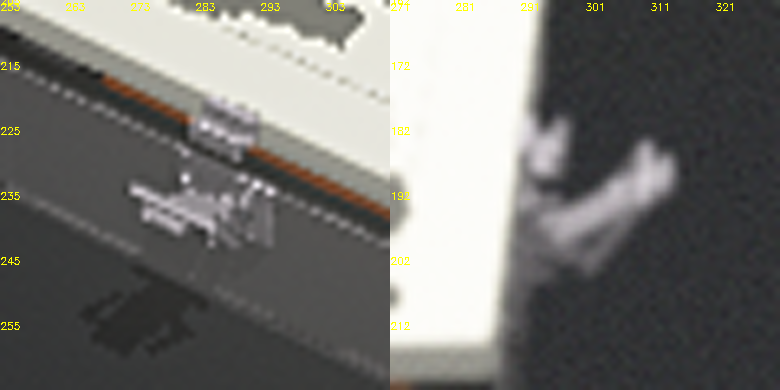

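```bash
python3 - <<'E'
from go import *
D=pickle.load(open("d1.pkl","rb"))
for a in (0,.02,.05,.1):
    print(a,[np.round(proj(D["wrist"],T(p,lidp([-102,s*142,122],a)))[0],1) for s in (1,-1)],[np.round(proj(D["scene"],T(p,lidp([-102,y,z],a)))[0],1) for y,z in((60,100.5),(-60,100.5))],"kp",np.round(proj(D["scene"],T(p,lidp(KEEP,a)))[0],1),np.round(proj(D["side"],T(p,lidp(KEEP,a)))[0],1),np.round(proj(D["wrist"],T(p,lidp(KEEP,a)))[0],1))
from scipy.optimize import least_squares
# wrist: bar centre px (390,467)*.7 ; side bar
rs=[ray(D["wrist"],390*.7,467*.7-0)]
o,r=rs[0]
Rz=R.from_euler("z",p[2]).inv()
oc=Rz.apply(o-[p[0],p[1],0])*1000;rc=Rz.apply(r)
for l in np.arange(1.6,2.4,.1):
    psi=l+.21;d=np.array([-np.sin(psi),-np.cos(psi)]);n=np.array([-np.cos(psi),np.sin(psi)])
    b=np.array([-112,90])+52.4*d+5*n;bar=np.array([b[0],0,b[1]]);tip=lev(62,psi)
    print(round(l,1),b.round(1),"bar w",proj(D["wrist"],T(p,bar))[0].round(1),"side",proj(D["side"],T(p,bar))[0].round(1),"tip w",proj(D["wrist"],T(p,tip))[0].round(1),"side",proj(D["side"],T(p,tip))[0].round(1),proj(D["scene"],T(p,tip))[0].round(1))
for z in (115,120,125,130): print(z,(oc+rc*(z-oc[2])/rc[2]).round(1))
E
```

```text
0 [array([ 99.6, 271.7]), array([449.7, 271.5])] [array([270.7, 222.9]), array([305.5, 239.7])] kp [286.3 230.4] [295.4 190.9] [274.7 278.5]
0.02 [array([ 97.1, 273.6]), array([452. , 273.4])] [array([270.7, 222. ]), array([305.6, 238.8])] kp [286.4 229.4] [295.3 189.6] [274.7 280.7]
0.05 [array([ 93.3, 276.3]), array([455.8, 276.1])] [array([270.8, 220.7]), array([305.8, 237.4])] kp [286.6 227.9] [295.2 187.7] [274.6 283.9]
0.1 [array([ 86.5, 280.6]), array([462.4, 280.4])] [array([270.9, 218.3]), array([306.2, 235.1])] kp [287.  225.2] [294.7 184.5] [274.5 289.2]
1.6 [-161.7  107.3] bar w [274.9 324. ] side [313.5 194. ] tip w [275. 332.] side [317.3 195. ] [275.5 246.1]
1.7 [-159.8  112.2] bar w [274.9 325.6] side [312.9 192.5] tip w [274.9 334.6] side [316.7 193.2] [275.8 244.4]
1.8 [-157.3  116.8] bar w [274.8 326.5] side [312. 191.] tip w [274.9 336.6] side [316.  191.4] [276.3 242.6]
1.9 [-154.4  121.2] bar w [274.8 326.8] side [311.  189.7] tip w [274.8 337.9] side [315.  189.7] [276.9 240.8]
2.0 [-151.1  125.3] bar w [274.8 326.5] side [309.9 188.4] tip w [274.8 338.4] side [313.8 188.1] [277.6 238.8]
2.1 [-147.4  129. ] bar w [274.7 325.5] side [308.6 187.1] tip w [274.7 338.3] side [312.5 186.5] [278.3 236.9]
2.2 [-143.3  132.3] bar w [274.7 323.8] side [307.1 186. ] tip w [274.7 337.3] side [310.9 185.1] [279.2 234.9]
2.3 [-138.9  135.2] bar w [274.6 321.4] side [305.5 185.1] tip w [274.6 335.4] side [309.2 183.8] [280.1 232.9]
115 [-159.     1.6  115. ]
120 [-155.4    1.5  120. ]
125 [-151.7    1.5  125. ]
130 [-148.     1.4  130. ]
```

apply_moves --motion '[{"translation": [-20,-3,0],"delta_rot": [0,0,0],"jaw": 0},{"translation": [-21,0,20],"delta_rot": [0,0,0],"jaw": 0},{"translation": [0,0,35],"delta_rot": [0,0,0],"jaw": 0},{"translation": [0,0,15],"delta_rot": [0,0,0],"jaw": 0},{"translation": [0,0,0],"delta_rot": [0,0,0],"jaw": 0}]'

```text
time: 3.8
tool_pos: [0.5598, 0.0529, 0.1376]
tcp_rot: [-3.138, -0.009, 2.951]
force: [-0.1, 0.0, 0.1]
gripper_width: 0.137
gripper_force: 0.0
```

apply_moves --motion '[{"translation": [0,0,10],"delta_rot": [0,0,0],"jaw": 0},{"translation": [0,0,8],"delta_rot": [0,0,0],"jaw": 0},{"translation": [0,0,4],"delta_rot": [0,0,0],"jaw": 0},{"translation": [0,0,2],"delta_rot": [0,0,0],"jaw": 0},{"translation": [0,0,1],"delta_rot": [0,0,0],"jaw": 0}]'

```text
time: 4.22
tool_pos: [0.5637, 0.0541, 0.1182]
tcp_rot: [3.141, 0.002, 2.952]
force: [0.6, 0.8, 1.7]
gripper_width: -0.002
gripper_force: 0.6
```

apply_moves --motion '[{"translation": [0,0,1],"delta_rot": [0,0,0],"jaw": 0},{"translation": [0,0,1],"delta_rot": [0,0,0],"jaw": 0}]'

```text
time: 4.38
tool_pos: [0.5637, 0.0541, 0.1164]
tcp_rot: [3.141, 0.002, 2.952]
force: [1.2, -1.0, 1.2]
gripper_width: -0.007
gripper_force: 0.6
```

```bash
cat > lid.py <<'E'
from go import *
st()
d=cam("wrist");g=d["image"].astype(float).mean(2)
pickle.dump(d,open("dw.pkl","wb"))
import sys
# lid width along row ~ edges: template vs predicted: find lid bottom row at columns outside fingers
for c in (110,130,150,400,420,440):
    col=g[150:400,c]; print(c,150+int(np.argmin(np.diff(cv2.GaussianBlur(col[:,None],(1,5),0).ravel()))),end=" ")
print()
for a in (0,.02,.05,.1):
    q=[proj(d,T(p,lidp([-102,s*142,z],a)))[0].round(1) for z in(122,) for s in (1,-1)];print(a,q)
E
python3 lid.py
```

```text
t 4.38 tcp carrier [-82.4   0.9 116.4] rpy [3.141e+00 2.000e-03 2.952e+00] F [ 1.2 -1.   1.2] w -0.007
110 299 130 299 150 299 400 298 420 298 440 297 
0 [array([  5.5, 288.5]), array([552.1, 287.6])]
0.02 [array([ -0.3, 291.8]), array([557.9, 290.8])]
0.05 [array([ -9.5, 296.7]), array([567.2, 295.7])]
0.1 [array([-26.3, 304.7]), array([584.1, 303.7])]
```

apply_moves --motion '[{"translation": [0,0,2],"delta_rot": [0,0,0],"jaw": 0},{"translation": [0,0,2],"delta_rot": [0,0,0],"jaw": 0},{"translation": [0,0,1],"delta_rot": [0,0,0],"jaw": 0},{"translation": [0,0,0],"delta_rot": [0,0,0],"jaw": 0}]'

```text
time: 4.77
tool_pos: [0.5627, 0.0541, 0.1105]
tcp_rot: [-3.142, -0.001, 2.952]
force: [0.2, -1.2, 1.6]
gripper_width: -0.002
gripper_force: 0.2
```

```bash
python3 lid.py; python3 - <<'E'
from h import *
a=cam("scene");b=cam("side")
x=cv2.resize(a["image"][150:270,240:370,::-1],(390,360),interpolation=2);y=cv2.resize(b["image"][120:240,200:330,::-1],(390,360),interpolation=2)
cv2.imwrite("pics/p3.png",np.hstack([x,y]))
E
```

```text
t 4.77 tcp carrier [-81.4   1.1 110.5] rpy [-3.142e+00 -1.000e-03  2.952e+00] F [ 0.2 -1.2  1.6] w -0.002
110 303 130 303 150 302 400 301 420 301 440 301 
0 [array([ -1.9, 296.2]), array([560.4, 295.5])]
0.02 [array([ -8. , 299.7]), array([566.6, 299. ])]
0.05 [array([-17.8, 305. ]), array([576.5, 304.3])]
0.1 [array([-35.6, 313.7]), array([594.4, 312.9])]
```

View pics/p3.png

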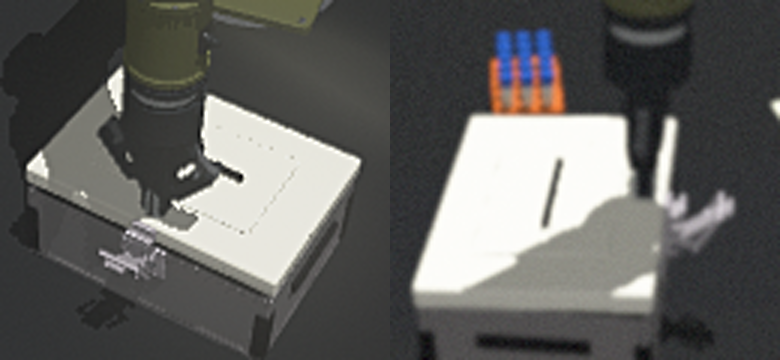

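apply_moves --motion '[{"translation": [0,0,2],"delta_rot": [0,0,0],"jaw": 0},{"translation": [0,0,1],"delta_rot": [0,0,0],"jaw": 0},{"translation": [0,0,0],"delta_rot": [0,0,0],"jaw": 0}]'

```text
time: 5.17
tool_pos: [0.5628, 0.054, 0.1075]
tcp_rot: [-3.141, -0.0, 2.952]
force: [-0.4, -1.1, 0.1]
gripper_width: -0.004
gripper_force: 0.0
```

apply_moves --motion '[{"translation": [0,0,2],"delta_rot": [0,0,0],"jaw": 0},{"translation": [0,0,0],"delta_rot": [0,0,0],"jaw": 0}]'

```text
time: 5.33
tool_pos: [0.563, 0.054, 0.1055]
tcp_rot: [-3.142, -0.0, 2.952]
force: [-0.0, 0.1, 0.4]
gripper_width: -0.001
gripper_force: 0.0
```

```bash
python3 lid.py
```

```text
t 5.33 tcp carrier [-81.7   1.2 105.5] rpy [-3.142 -0.     2.952] F [-0.   0.1  0.4] w -0.001
110 303 130 303 150 303 400 302 420 302 440 301 
0 [array([ -9.2, 301. ]), array([568.1, 300.2])]
0.02 [array([-15.6, 304.7]), array([574.6, 303.9])]
0.05 [array([-25.8, 310.3]), array([584.9, 309.5])]
0.1 [array([-44.6, 319.6]), array([603.9, 318.7])]
```

apply_moves --motion '[{"translation": [0,0,1],"delta_rot": [0,0,0],"jaw": 0},{"translation": [0,0,1],"delta_rot": [0,0,0],"jaw": 0},{"translation": [0,0,1],"delta_rot": [0,0,0],"jaw": 0}]'

```text
time: 5.63
tool_pos: [0.5631, 0.0541, 0.1037]
tcp_rot: [-3.142, 0.001, 2.952]
force: [-2.9, -0.7, 14.6]
gripper_width: -0.0
gripper_force: 7.1
```

apply_moves --motion '[{"translation": [0,0,1],"delta_rot": [0,0,0],"jaw": 0},{"translation": [0,0,0],"delta_rot": [0,0,0],"jaw": 0}]'

```text
time: 5.8
tool_pos: [0.5632, 0.054, 0.1032]
tcp_rot: [-3.142, 0.001, 2.952]
force: [-3.5, -0.7, 13.2]
gripper_width: -0.002
gripper_force: 6.4
```

```bash
python3 lid.py;python3 - <<'E'
from h import *
b=cam("side");a=cam("wrist")
y=cv2.resize(b["image"][110:230,230:330,::-1],(400,480),interpolation=2)
cv2.imwrite("pics/p4.png",np.hstack([y,cv2.resize(a["image"][240:420,200:350,::-1],(400,480),interpolation=2)]))
E
```

```text
t 5.8 tcp carrier [-81.8   1.1 103.2] rpy [-3.142e+00  1.000e-03  2.952e+00] F [-3.5 -0.7 13.2] w -0.002
110 303 130 304 150 303 400 302 420 302 440 302 
0 [array([-12.8, 303.4]), array([571.6, 302.5])]
0.02 [array([-19.4, 307.2]), array([578.3, 306.3])]
0.05 [array([-29.9, 312.9]), array([588.9, 312.1])]
0.1 [array([-49.1, 322.5]), array([608.3, 321.6])]
```

View pics/p4.png

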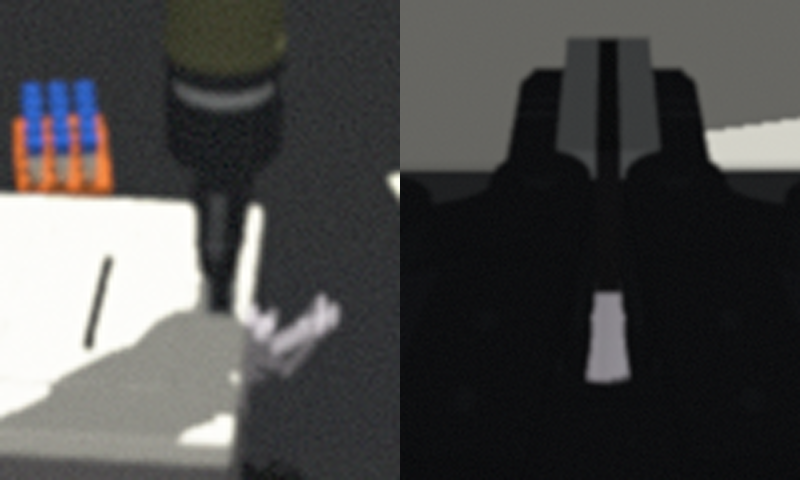

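```bash
python3 - <<'E'
from go import *
o,M,c=st();w=cam("wrist");s=cam("side")
for dz in (0,-10,-20,-30):
    P=np.array(o["tool_pos"])+M.apply([0,0,dz/1000]);Pa=np.array(o["tool_pos"])+M.apply([.011,0,dz/1000])
    print(dz,proj(w,P)[0].round(1),proj(w,Pa)[0].round(1),proj(s,P)[0].round(1))
E
```

```text
t 5.95 tcp carrier [-81.9   1.1 103.2] rpy [3.142e+00 1.000e-03 2.952e+00] F [-2.9 -0.8 13.5] w 0.002
0 [277.2 250.2] [277.2 229.8] [284.4 193.7]
-10 [277.2 259. ] [277.2 237.6] [284.4 190.7]
-20 [277.2 268.8] [277.2 246.4] [284.4 187.7]
-30 [277.2 279.9] [277.2 256.2] [284.5 184.7]
```

apply_moves --motion '[{"translation": [0,0,-5],"delta_rot": [0,0,0],"jaw": 0},{"translation": [0,0,-10],"delta_rot": [0,0,0],"jaw": 0},{"translation": [0,0,-35],"delta_rot": [0,0,0],"jaw": 0},{"translation": [0,0,-35],"delta_rot": [0,0,0],"jaw": 0.9},{"translation": [0,0,-10],"delta_rot": [0,0,0],"jaw": 0.9}]'

```text
time: 6.47
tool_pos: [0.5657, 0.0548, 0.2017]
tcp_rot: [3.138, 0.007, 2.952]
force: [0.7, -0.4, -0.1]
gripper_width: 0.276
gripper_force: 0.0
```

```bash
python3 lid.py;python3 - <<'E'
from h import *
d=cam("scene");cv2.imwrite("pics/s5.png",cv2.resize(d["image"][170:260,240:360,::-1],(800,600),interpolation=2))
E
```

```text
t 6.47 tcp carrier [-8.420e+01 -1.000e-01  2.017e+02] rpy [3.138 0.007 2.952] F [ 0.7 -0.4 -0.1] w 0.276
110 225 130 225 150 225 400 224 420 372 440 328 
0 [array([ 85. , 226.3]), array([467.9, 225.4])]
0.02 [array([ 82.1, 227.7]), array([470.8, 226.8])]
0.05 [array([ 77.6, 229.6]), array([475.4, 228.7])]
0.1 [array([ 69.5, 232.5]), array([483.5, 231.6])]
```

View pics/s5.png

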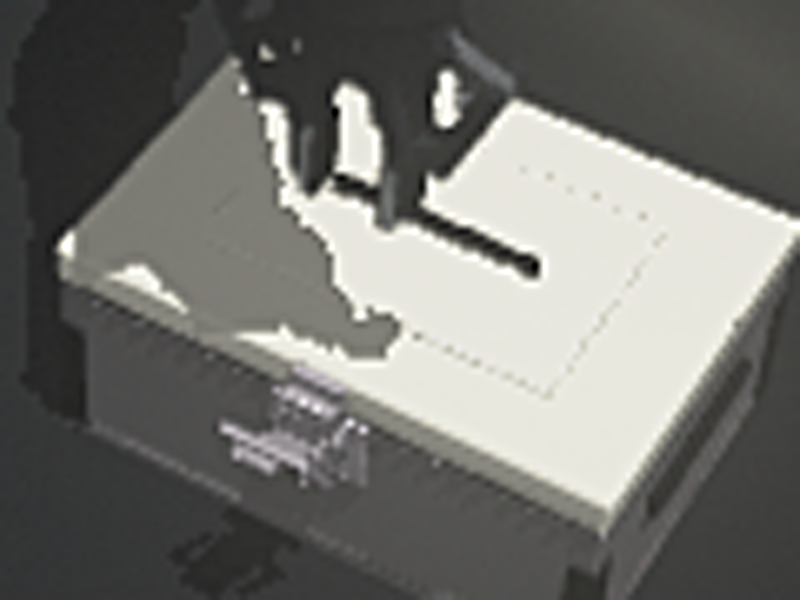

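apply_moves --motion '[{"translation": [-36,-1,0],"delta_rot": [0,0,0],"jaw": 0.9},{"translation": [-37,0,0],"delta_rot": [0,0,0],"jaw": 0.9},{"translation": [0,0,40],"delta_rot": [0,0,0],"jaw": 0.9},{"translation": [0,0,30],"delta_rot": [0,0,0],"jaw": 0.9},{"translation": [0,0,0],"delta_rot": [0,0,0],"jaw": 0.9}]'

```text
time: 6.98
tool_pos: [0.6288, 0.0383, 0.1193]
tcp_rot: [-3.137, -0.014, 2.952]
force: [-1.7, -1.2, -1.9]
gripper_width: 0.903
gripper_force: 0.0
```

```bash
cat > bar.py <<'E'
from go import *
o,M,c=st();w=cam("wrist");s=cam("side")
ims=[cv2.resize(w["image"][180:420,190:370,::-1],(450,600),interpolation=2),cv2.resize(s["image"][120:240,260:330,::-1],(350,600),interpolation=2)]
cv2.imwrite("pics/last.png",np.hstack(ims))
for P in ([-150,0,127],[-155,0,127],[-112,0,118],[-112,0,90]):print(P,proj(w,T(p,P))[0].round(1),proj(s,T(p,P))[0].round(1))
# bright metal rows along column band in wrist
g=w["image"].astype(float).mean(2)
print("cols mean rows", [(r,int(g[r,266:282].mean())) for r in range(180,380,3)])
E
python3 bar.py
```

```text
t 6.98 tcp carrier [-149.3    4.3  119.3] rpy [-3.137 -0.014  2.952] F [-1.7 -1.2 -1.9] w 0.903
[-150, 0, 127] [286. 258.] [309.5 187.8]
[-155, 0, 127] [285.9 267.4] [311.3 187.9]
[-112, 0, 118] [286.1 177. ] [295.5 189.7]
[-112, 0, 90] [285.2 166.4] [295.2 198. ]
cols mean rows [(180, 180), (183, 93), (186, 123), (189, 200), (192, 174), (195, 103), (198, 87), (201, 87), (204, 88), (207, 87), (210, 88), (213, 88), (216, 88), (219, 87), (222, 88), (225, 88), (228, 88), (231, 88), (234, 88), (237, 88), (240, 88), (243, 88), (246, 88), (249, 88), (252, 84), (255, 84), (258, 99), (261, 89), (264, 113), (267, 106), (270, 89), (273, 89), (276, 89), (279, 75), (282, 39), (285, 40), (288, 40), (291, 40), (294, 40), (297, 40), (300, 40), (303, 40), (306, 40), (309, 40), (312, 40), (315, 40), (318, 40), (321, 40), (324, 40), (327, 39), (330, 40), (333, 40), (336, 39), (339, 40), (342, 40), (345, 40), (348, 40), (351, 40), (354, 40), (357, 40), (360, 40), (363, 40), (366, 39), (369, 40), (372, 40), (375, 40), (378, 40)]
```

apply_moves --motion '[{"translation": [0,0,0],"delta_rot": [0,0,0],"jaw": 0.9},{"translation": [0,0,0],"delta_rot": [0,0,0],"jaw": 0.9}]'

```text
time: 7.25
tool_pos: [0.6356, 0.0397, 0.1287]
tcp_rot: [3.14, 0.003, 2.952]
force: [0.3, 0.0, -0.1]
gripper_width: 0.9
gripper_force: 0.0
```

```bash
cat >> bar.py <<'E'
for r in (235,262,265,268,272): print(r,[int(v) for v in g[r,224:346:2]])
for cc in (250,252,275,310,320): print("col",cc,[int(v) for v in g[240:300:2,cc]])
E
sed -i '/cols mean/d' bar.py; python3 bar.py
```

```text
t 7.25 tcp carrier [-155.7    1.5  128.7] rpy [3.140e+00 3.000e-03 2.952e+00] F [ 0.3  0.  -0.1] w 0.9
[-150, 0, 127] [280.3 238.5] [309.5 187.8]
[-155, 0, 127] [280.2 247.6] [311.3 187.9]
[-112, 0, 118] [280.2 160.4] [295.5 189.7]
[-112, 0, 90] [279.8 151.5] [295.2 198. ]
235 [42, 40, 39, 39, 41, 73, 85, 86, 83, 82, 80, 80, 81, 81, 80, 81, 83, 83, 83, 83, 83, 83, 82, 83, 83, 83, 84, 83, 83, 84, 84, 83, 84, 83, 84, 84, 84, 83, 82, 82, 82, 83, 82, 83, 84, 86, 86, 83, 53, 39, 40, 41, 38, 40, 39, 41, 40, 39, 40, 40, 39]
262 [39, 40, 39, 38, 40, 40, 40, 40, 41, 40, 40, 40, 40, 40, 40, 40, 39, 39, 40, 38, 39, 39, 40, 39, 39, 40, 39, 40, 39, 39, 40, 40, 38, 39, 38, 39, 40, 40, 40, 40, 41, 40, 41, 41, 39, 40, 39, 39, 40, 40, 40, 41, 39, 39, 39, 40, 41, 40, 41, 39, 40]
265 [40, 42, 40, 40, 40, 40, 40, 40, 39, 39, 41, 39, 39, 40, 41, 41, 41, 40, 40, 40, 39, 39, 39, 40, 41, 39, 40, 41, 39, 39, 41, 40, 39, 39, 40, 40, 41, 40, 40, 40, 40, 42, 40, 39, 40, 41, 40, 41, 40, 40, 40, 39, 40, 39, 39, 40, 40, 40, 40, 40, 41]
268 [39, 40, 41, 41, 41, 40, 40, 40, 39, 41, 40, 40, 41, 40, 40, 40, 40, 39, 40
[... 368 characters left out ...]
0, 41, 39, 40, 40, 39, 41, 39, 39, 39, 39, 40, 41]
col 250 [97, 85, 54, 39, 40, 39, 40, 41, 39, 40, 40, 40, 39, 39, 40, 39, 40, 39, 40, 40, 41, 39, 39, 40, 40, 40, 40, 40, 39, 41]
col 252 [97, 84, 53, 39, 40, 39, 39, 39, 39, 40, 40, 40, 40, 40, 40, 40, 40, 40, 39, 40, 39, 40, 40, 41, 39, 40, 40, 40, 39, 40]
col 275 [96, 86, 85, 90, 90, 90, 134, 161, 158, 94, 47, 41, 39, 40, 40, 39, 40, 41, 41, 40, 42, 40, 40, 40, 40, 39, 40, 41, 40, 40]
col 310 [146, 153, 71, 39, 39, 40, 40, 39, 40, 41, 40, 41, 40, 40, 40, 40, 40, 40, 40, 40, 39, 40, 40, 40, 39, 40, 40, 40, 42, 40]
col 320 [54, 42, 40, 40, 41, 40, 40, 40, 40, 40, 40, 40, 39, 40, 41, 40, 40, 40, 40, 40, 40, 39, 40, 39, 39, 39, 40, 41, 40, 40]
```

apply_moves --motion '[{"translation": [-1,0,25],"delta_rot": [0,0,0],"jaw": 0.8},{"translation": [0,0,15],"delta_rot": [0,0,0],"jaw": 0.7},{"translation": [0,0,0],"delta_rot": [0,0,0],"jaw": 0.65},{"translation": [0,0,0],"delta_rot": [0,0,0],"jaw": 0.65}]'

```text
time: 7.68
tool_pos: [0.6353, 0.0391, 0.0872]
tcp_rot: [-3.142, -0.0, 2.952]
force: [0.4, 0.4, 0.2]
gripper_width: 0.649
gripper_force: 0.0
```

apply_moves --motion '[{"translation": [0,0,0],"delta_rot": [0,0,0],"jaw": 0.4},{"translation": [0,0,0],"delta_rot": [0,0,0],"jaw": 0.4},{"translation": [0,0,0],"delta_rot": [0,0,0],"jaw": 0.4}]' --newtons 20

```text
time: 7.93
tool_pos: [0.6366, 0.039, 0.0882]
tcp_rot: [3.141, 0.003, 2.952]
force: [1.0, -0.8, 0.5]
gripper_width: 0.493
gripper_force: 20.3
```

```bash
python3 bar.py | head -3
```

```text
t 7.93 tcp carrier [-156.8    2.    88.2] rpy [3.141e+00 3.000e-03 2.952e+00] F [ 1.  -0.8  0.5] w 0.493
[-150, 0, 127] [282.4 275.8] [309.5 187.8]
[-155, 0, 127] [282.4 287. ] [311.3 187.9]
```

apply_moves --motion '[{"translation": [4,0,-4],"delta_rot": [0,0,0],"jaw": 0.4},{"translation": [5,0,-3],"delta_rot": [0,0,0],"jaw": 0.4},{"translation": [6,0,-1],"delta_rot": [0,0,0],"jaw": 0.4},{"translation": [6,0,0],"delta_rot": [0,0,0],"jaw": 0.4},{"translation": [0,0,0],"delta_rot": [0,0,0],"jaw": 0.4}]'

```text
time: 8.45
tool_pos: [0.6147, 0.0432, 0.0956]
tcp_rot: [3.141, 0.002, 2.952]
force: [3.6, -1.7, 0.1]
gripper_width: 0.498
gripper_force: 27.4
```

```bash
cat > bar2.py <<'E'
from go import *
o,M,c=st();w=cam("wrist");g=w["image"].astype(float).mean(2)
b=c+[6.8,0,39];b[1]=0;k=lidp(KEEP,.018)[0]
print("bar expected",b.round(1),"px",proj(w,T(p,b))[0].round(1),"keeper",k.round(1),proj(w,T(p,k))[0].round(1))
r0=int(proj(w,T(p,k))[0][1])-15
for cc in (265,277,289):print(cc,"rows from",r0,[int(v) for v in g[r0:r0+120:2,cc]])
E
python3 bar2.py
```

```text
t 8.45 tcp carrier [-134.5    2.1   95.6] rpy [3.141e+00 2.000e-03 2.952e+00] F [ 3.6 -1.7  0.1] w 0.498
bar expected [-127.7    0.   134.6] px [282.5 276.1] keeper [-111.7    0.   117.8] [282.1 223. ]
265 rows from 208 [92, 90, 91, 91, 88, 90, 90, 89, 87, 89, 89, 79, 76, 77, 89, 94, 92, 86, 86, 88, 87, 86, 87, 87, 88, 88, 88, 88, 87, 87, 87, 82, 82, 88, 99, 100, 90, 85, 88, 88, 89, 89, 88, 89, 88, 88, 89, 89, 88, 89, 90, 88, 88, 88, 89, 129, 131, 107, 124, 154]
277 rows from 208 [197, 194, 195, 191, 173, 168, 130, 93, 87, 88, 89, 79, 75, 77, 90, 95, 92, 87, 87, 88, 87, 87, 88, 88, 88, 87, 87, 87, 87, 87, 88, 80, 81, 88, 99, 100, 89, 85, 88, 89, 89, 89, 88, 89, 89, 89, 103, 150, 156, 155, 155, 155, 155, 154, 155, 155, 155, 156, 156, 156]
289 rows from 208 [199, 195, 194, 190, 183, 195, 197, 191, 140, 88, 90, 80, 74, 78, 90, 97, 93, 88, 90, 91, 90, 91, 91, 91, 91, 91, 91, 91, 91, 90, 92, 82, 81, 88, 99, 98, 89, 86, 91, 91, 91, 92, 92, 93, 91, 91, 93, 91, 106, 156, 161, 161, 161, 161, 160, 161, 161, 161, 161, 161]
```

apply_moves --motion '[{"translation": [5,0,0],"delta_rot": [0,0,0],"jaw": 0.4},{"translation": [5,0,1],"delta_rot": [0,0,0],"jaw": 0.4},{"translation": [5,0,3],"delta_rot": [0,0,0],"jaw": 0.4},{"translation": [0,0,0],"delta_rot": [0,0,0],"jaw": 0.4}]'

```text
time: 8.83
tool_pos: [0.5989, 0.0461, 0.0902]
tcp_rot: [-3.141, -0.001, 2.952]
force: [3.9, -0.4, 0.8]
gripper_width: 0.496
gripper_force: 27.7
```

```bash
python3 bar2.py
```

```text
t 8.83 tcp carrier [-118.4    2.2   90.2] rpy [-3.141e+00 -1.000e-03  2.952e+00] F [ 3.9 -0.4  0.8] w 0.496
bar expected [-111.6    0.   129.2] px [282.7 275.7] keeper [-111.7    0.   117.8] [282.3 263. ]
265 rows from 247 [83, 82, 81, 81, 80, 79, 78, 78, 76, 78, 79, 70, 66, 69, 77, 85, 90, 81, 74, 79, 103, 149, 148, 147, 153, 152, 152, 152, 152, 152, 152, 152, 153, 153, 153, 153, 154, 155, 155, 155, 155, 155, 155, 154, 156, 156, 156, 156, 157, 155, 157, 158, 157, 158, 157, 158, 158, 159, 159, 160]
277 rows from 247 [83, 82, 81, 79, 81, 78, 78, 78, 78, 77, 79, 70, 67, 70, 77, 85, 90, 80, 74, 123, 152, 151, 151, 152, 152, 152, 152, 153, 153, 153, 154, 154, 154, 154, 154, 155, 155, 156, 156, 157, 157, 157, 157, 158, 157, 157, 158, 158, 159, 159, 159, 159, 160, 160, 160, 161, 161, 162, 162, 162]
289 rows from 247 [83, 82, 80, 80, 80, 78, 78, 77, 77, 77, 78, 70, 65, 70, 76, 86, 89, 80, 75, 92, 123, 156, 159, 160, 159, 159, 159, 161, 160, 161, 161, 161, 161, 161, 161, 162, 162, 162, 163, 163, 163, 163, 163, 162, 165, 164, 165, 165, 165, 165, 166, 166, 167, 167, 166, 167, 167, 168, 167, 167]
```

apply_moves --motion '[{"translation": [0,0,3],"delta_rot": [0,0,0],"jaw": 0.4},{"translation": [0,0,3],"delta_rot": [0,0,0],"jaw": 0.4},{"translation": [0,0,2],"delta_rot": [0,0,0],"jaw": 0.4},{"translation": [0,0,0],"delta_rot": [0,0,0],"jaw": 0.4}]'

```text
time: 9.22
tool_pos: [0.5997, 0.046, 0.0844]
tcp_rot: [-3.141, -0.001, 2.952]
force: [-1.7, -2.3, 16.7]
gripper_width: 0.499
gripper_force: 28.8
```

```bash
python3 bar2.py
```

```text
t 9.22 tcp carrier [-119.3    2.1   84.4] rpy [-3.141e+00 -1.000e-03  2.952e+00] F [-1.7 -2.3 16.7] w 0.499
bar expected [-112.5    0.   123.4] px [282.6 276. ] keeper [-111.7    0.   117.8] [282.5 267.7]
265 rows from 252 [80, 79, 79, 79, 76, 76, 76, 77, 78, 74, 65, 68, 74, 82, 89, 81, 78, 144, 165, 165, 164, 164, 163, 163, 164, 163, 163, 162, 163, 162, 162, 162, 162, 162, 162, 162, 162, 162, 161, 162, 161, 161, 161, 160, 160, 160, 161, 161, 159, 159, 160, 159, 159, 153, 82, 33, 33, 35, 34, 34]
277 rows from 252 [79, 79, 79, 79, 76, 78, 75, 77, 78, 73, 66, 67, 75, 82, 89, 80, 78, 146, 168, 167, 167, 167, 167, 167, 168, 167, 167, 167, 167, 166, 166, 166, 165, 165, 165, 166, 165, 164, 164, 164, 163, 164, 164, 164, 163, 163, 163, 162, 162, 162, 162, 160, 162, 157, 83, 31, 33, 34, 35, 33]
289 rows from 252 [79, 78, 79, 79, 76, 77, 75, 77, 78, 74, 66, 67, 75, 83, 89, 81, 79, 154, 178, 176, 174, 176, 174, 175, 174, 174, 173, 174, 173, 173, 173, 173, 173, 172, 172, 171, 171, 170, 171, 170, 169, 170, 169, 169, 169, 169, 168, 168, 169, 168, 168, 167, 168, 163, 85, 33, 33, 33, 34, 34]
```

```bash
python3 - <<'E'
from go import *
w=cam("wrist");s=cam("side");sc=cam("scene")
pickle.dump((w,s,sc),open("d9.pkl","wb"))
for nm,P in (("lid edge",[-102,0,126]),("blocktop",[-107.5,0,125]),("groovefront",[-116.5,0,122.5]),("lip out",[-120,0,122.5]),("bar",[-112.5,0,123.4])):
    print(nm,[proj(x,T(p,P))[0].round(1) for x in (w,s,sc)])
def z(im,x0,x1,y0,y1,W,H):
    im=cv2.resize(im[y0:y1,x0:x1,::-1],(W,H),interpolation=2)
    for r in range((y0+9)//10*10,y1,10):cv2.putText(im,str(r),(0,int((r-y0)*H/(y1-y0))+4),0,.35,(0,255,255),1)
    return cv2.convertScaleAbs(im,alpha=1.3)
a=z(w["image"],210,345,225,315,450,300);b=z(s["image"],275,325,165,210,350,300);c=z(sc["image"],255,315,205,255,350,300)
cv2.imwrite("pics/fin.png",np.vstack([np.hstack([a,b]),np.hstack([c,np.zeros((300,450,3),np.uint8)])]))
E
```

```text
lid edge [array([282.8, 254.6]), array([291.9, 187.1]), array([288.2, 225.6])]
blocktop [array([282.7, 266.5]), array([293.9, 187.5]), array([287.2, 227. ])]
groovefront [array([282.6, 283.9]), array([297.1, 188.4]), array([285.6, 229.6])]
lip out [array([282.6, 291.6]), array([298.4, 188.5]), array([285. , 230.3])]
bar [array([282.6, 276.1]), array([295.7, 188.1]), array([286.3, 228.5])]
```

View pics/fin.png

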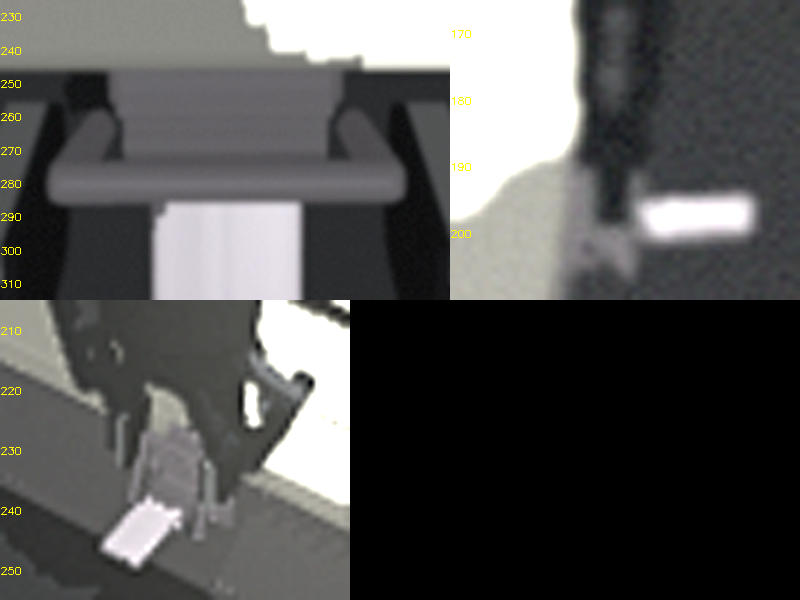

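The wrist view shows the lid edge at row 246 and the bar at row 279. That puts the bar about 16 mm in front of the edge, so it is sitting on the lip and needs to go about 4 mm further in.

apply_moves --motion '[{"translation": [0,0,-5],"delta_rot": [0,0,0],"jaw": 0.4},{"translation": [2,0,-1],"delta_rot": [0,0,0],"jaw": 0.4},{"translation": [2,0,0],"delta_rot": [0,0,0],"jaw": 0.4},{"translation": [0,0,0],"delta_rot": [0,0,0],"jaw": 0.4}]'

```text
time: 9.75
tool_pos: [0.5964, 0.0466, 0.0884]
tcp_rot: [3.141, 0.001, 2.952]
force: [4.1, -1.7, 0.5]
gripper_width: 0.496
gripper_force: 27.7
```

```bash
cat > b3.py <<'E'
from go import *
o,M,c=st();w=cam("wrist");g=w["image"].astype(float).mean(2)
print(210,[int(v) for v in g[200:310:2,226]],"\n245",[int(v) for v in g[200:310:2,245]])
print("handle/bar 277 from 240",[int(v) for v in g[240:310:2,277]])
print("lid edge model",proj(w,T(p,[-100,0,126]))[0].round(1))
E
python3 b3.py
```

```text
t 9.75 tcp carrier [-115.9    2.2   88.4] rpy [3.141e+00 1.000e-03 2.952e+00] F [ 4.1 -1.7  0.5] w 0.496
210 [104, 104, 105, 105, 105, 104, 104, 105, 104, 105, 105, 105, 105, 105, 104, 105, 104, 105, 104, 105, 105, 105, 105, 103, 100, 91, 52, 31, 17, 10, 8, 11, 10, 14, 5, 8, 20, 56, 70, 75, 77, 75, 61, 19, 8, 12, 10, 9, 10, 11, 9, 12, 11, 12, 11] 
245 [105, 105, 104, 105, 105, 104, 105, 105, 105, 105, 105, 105, 106, 104, 105, 105, 105, 105, 106, 105, 104, 104, 105, 104, 100, 93, 77, 73, 74, 70, 65, 65, 58, 40, 30, 31, 45, 66, 74, 82, 86, 78, 70, 44, 35, 33, 33, 32, 33, 31, 32, 34, 33, 33, 33]
handle/bar 277 from 240 [104, 105, 105, 103, 100, 93, 79, 80, 79, 77, 77, 78, 78, 75, 75, 75, 71, 68, 75, 83, 87, 77, 72, 78, 77, 96, 152, 155, 154, 154, 153, 154, 154, 155, 154]
lid edge model [282.8 253.2]
```

apply_moves --motion '[{"translation": [-1,0,2],"delta_rot": [0,0,0],"jaw": 0.4},{"translation": [0,0,3],"delta_rot": [0,0,0],"jaw": 0.4},{"translation": [0,0,2],"delta_rot": [0,0,0],"jaw": 0.4},{"translation": [0,0,0],"delta_rot": [0,0,0],"jaw": 0.4}]'

```text
time: 10.13
tool_pos: [0.5951, 0.0468, 0.081]
tcp_rot: [-3.141, -0.004, 2.952]
force: [-0.8, -0.8, 1.8]
gripper_width: 0.496
gripper_force: 27.7
```

```bash
python3 b3.py
```

```text
t 10.13 tcp carrier [-114.6    2.2   81. ] rpy [-3.141 -0.004  2.952] F [-0.8 -0.8  1.8] w 0.496
210 [99, 100, 100, 100, 100, 99, 100, 100, 99, 99, 100, 100, 100, 100, 100, 100, 100, 99, 99, 99, 99, 100, 100, 99, 100, 100, 100, 100, 100, 96, 92, 64, 15, 11, 10, 10, 12, 39, 63, 69, 72, 72, 66, 32, 9, 10, 10, 10, 9, 9, 11, 10, 12, 12, 10] 
245 [99, 100, 100, 99, 99, 100, 99, 99, 100, 99, 100, 99, 100, 100, 99, 100, 99, 100, 100, 100, 100, 100, 99, 100, 99, 100, 100, 99, 100, 96, 91, 77, 74, 75, 72, 72, 72, 72, 70, 74, 80, 77, 71, 55, 39, 38, 41, 47, 57, 60, 58, 42, 31, 29, 31]
handle/bar 277 from 240 [100, 99, 100, 99, 100, 100, 100, 100, 99, 96, 91, 79, 74, 76, 75, 73, 74, 75, 71, 74, 82, 77, 71, 65, 61, 59, 61, 63, 71, 75, 73, 101, 146, 147, 146]
lid edge model [283.1 264.6]
```

apply_moves --motion '[{"translation": [0,0,2],"delta_rot": [0,0,0],"jaw": 0.4},{"translation": [0,0,1],"delta_rot": [0,0,0],"jaw": 0.4},{"translation": [0,0,0],"delta_rot": [0,0,0],"jaw": 0.4}]'

```text
time: 10.43
tool_pos: [0.5951, 0.0468, 0.0798]
tcp_rot: [-3.141, -0.004, 2.952]
force: [-5.3, 0.9, 15.3]
gripper_width: 0.499
gripper_force: 28.5
```

```bash
python3 b3.py
```

```text
t 10.43 tcp carrier [-114.6    2.2   79.8] rpy [-3.141 -0.004  2.952] F [-5.3  0.9 15.3] w 0.499
210 [99, 99, 100, 100, 99, 99, 100, 100, 100, 99, 100, 100, 100, 100, 99, 100, 99, 99, 99, 100, 100, 100, 100, 100, 100, 99, 99, 100, 100, 98, 94, 84, 29, 8, 14, 8, 13, 34, 59, 68, 71, 73, 72, 53, 15, 7, 12, 9, 10, 9, 10, 10, 12, 8, 9] 
245 [99, 100, 100, 99, 100, 99, 99, 100, 99, 100, 100, 100, 99, 100, 100, 100, 99, 101, 99, 99, 100, 100, 99, 100, 100, 100, 100, 99, 100, 97, 92, 88, 74, 75, 74, 71, 71, 72, 71, 71, 80, 80, 73, 63, 40, 39, 41, 46, 55, 61, 60, 50, 32, 30, 30]
handle/bar 277 from 240 [100, 99, 100, 99, 100, 99, 99, 99, 99, 97, 93, 84, 74, 75, 75, 74, 72, 73, 73, 72, 80, 81, 72, 68, 63, 62, 59, 61, 68, 75, 73, 81, 135, 145, 145]
lid edge model [283.1 266.3]
```

apply_moves --motion '[{"translation": [0,0,-1],"delta_rot": [0,0,0],"jaw": 0.75},{"translation": [0,0,0],"delta_rot": [0,0,0],"jaw": 0.75},{"translation": [0,0,-10],"delta_rot": [0,0,0],"jaw": 0.75},{"translation": [0,0,-35],"delta_rot": [0,0,0],"jaw": 0.75},{"translation": [0,0,-40],"delta_rot": [0,0,0],"jaw": 0.75}]'

```text
time: 10.9
tool_pos: [0.5947, 0.0465, 0.1636]
tcp_rot: [-3.14, -0.007, 2.952]
force: [1.4, -0.1, -0.1]
gripper_width: 0.751
gripper_force: 0.0
```

apply_moves --motion '[{"translation": [0,0,0],"delta_rot": [0,0,0],"jaw": 0},{"translation": [0,0,0],"delta_rot": [0,0,0],"jaw": 0}]'

```text
time: 11.07
tool_pos: [0.599, 0.047, 0.1675]
tcp_rot: [3.139, 0.005, 2.952]
force: [-0.0, 0.0, -1.4]
gripper_width: 0.476
gripper_force: 0.0
```

```bash
cat > b4.py <<'E'
from go import *
o,M,c=st();w=cam("wrist");g=w["image"].astype(float).mean(2)
cc=int(round(proj(w,T(p,[-112,1,118]))[0][0]))-3
r0=int(proj(w,T(p,[-100,0,126]))[0][1])-10
print("col",cc,"from",r0,[int(v) for v in g[r0:r0+90,cc]])
print("col+-13*",[int(v) for v in g[r0:r0+90,cc-20]])
for nm,P in (("lid edge",[-100,0,126]),("block",[-107.5,0,125]),("groove/bar top",[-112,0,120]),("lip",[-118,0,122.5]),("tip1.45",lev(62,1.66)),("tip1.6",lev(62,1.81)),("tip1.3",lev(62,1.51))): print(nm,proj(w,T(p,P))[0].round(1))
E
python3 b4.py
```

```text
t 11.07 tcp carrier [-118.4    1.2  167.5] rpy [3.139 0.005 2.952] F [-0.   0.  -1.4] w 0.476
col 274 from 182 [236, 236, 237, 237, 239, 234, 198, 141, 110, 102, 95, 92, 94, 95, 92, 91, 91, 91, 90, 86, 83, 83, 90, 96, 98, 94, 87, 84, 84, 82, 79, 75, 77, 85, 93, 93, 90, 108, 150, 179, 186, 185, 185, 185, 184, 184, 185, 184, 185, 185, 184, 185, 185, 185, 184, 184, 184, 185, 184, 183, 184, 183, 184, 183, 183, 183, 184, 184, 183, 183, 183, 183, 183, 183, 182, 182, 182, 183, 182, 182, 182, 182, 181, 181, 181, 181, 180, 182, 182, 171]
col+-13* [120, 120, 121, 120, 120, 120, 118, 116, 112, 106, 96, 86, 83, 82, 82, 83, 83, 82, 83, 83, 83, 84, 89, 93, 96, 94, 87, 83, 76, 65, 44, 26, 22, 24, 27, 30, 29, 26, 21, 17, 24, 32, 37, 39, 39, 39, 39, 39, 39, 38, 40, 39, 39, 39, 40, 38, 39, 39, 39, 39, 41, 39, 39, 40, 40, 39, 40, 39, 39, 40, 39, 39, 38, 39, 39, 39, 38, 40, 39, 39, 39, 39, 37, 40, 40, 38, 39, 39, 40, 40]
lid edge [279.2 192.8]
block [279.1 204.3]
groove/bar top [279.1 208.7]
lip [279.1 219.1]
tip1.45 [278.8 277.2]
tip1.6 [278.9 281.6]
tip1.3 [278.8 271.4]
```

apply_moves --motion '[{"translation": [-35,0,0],"delta_rot": [0,0.12,0],"jaw": 0},{"translation": [0,0,0],"delta_rot": [0,0.125,0],"jaw": 0},{"translation": [0,0,0],"delta_rot": [0,0.125,0],"jaw": 0},{"translation": [0,0,0],"delta_rot": [0,0.125,0],"jaw": 0},{"translation": [0,0,0],"delta_rot": [0,0.125,0],"jaw": 0}]'

```text
time: 11.53
tool_pos: [0.6226, 0.0413, 0.1636]
tcp_rot: [-3.137, -0.566, 2.948]
force: [1.9, 0.6, 0.1]
gripper_width: -0.001
gripper_force: 0.0
```

apply_moves --motion '[{"translation": [0,0,0],"delta_rot": [0,0.125,0],"jaw": 0},{"translation": [0,0,0],"delta_rot": [0,0,0],"jaw": 0},{"translation": [0,0,0],"delta_rot": [0,0,0],"jaw": 0}]'

```text
time: 11.78
tool_pos: [0.6216, 0.0417, 0.1574]
tcp_rot: [-3.133, -0.682, 2.945]
force: [-0.7, -1.0, 0.6]
gripper_width: 0.004
gripper_force: 0.0
```

```bash
cat > e.py <<'E'
from go import *
import sys
o,M,c=st()
Rc=R.from_euler("z",p[2]).inv()*M
z=Rc.apply([0,0,1]);E=c-21*z
print("toolz",z.round(2),"E",E.round(1))
for a in sys.argv[1:]:
    x,y=[float(v) for v in a.split(",")]
    print(a,"tool d",Rc.inv().apply([x-E[0],1.4-E[1],y-E[2]]).round(1))
E
python3 e.py " -152,112" " -152,104" " -150,82" " -147,60" " -145,42" " -137,37"
```

```text
t 11.78 tcp carrier [-141.5    2.2  157.4] rpy [-3.133 -0.682  2.945] F [-0.7 -1.   0.6] w 0.004
toolz [ 0.63  0.   -0.78] E [-154.8    2.2  173.7]
 -152,112 tool d [-36.8   1.1  49.6]
 -152,104 tool d [-41.8   1.2  55.8]
 -150,82 tool d [-54.1   1.3  74.2]
 -147,60 tool d [-65.7   1.5  93.1]
 -145,42 tool d [-75.5   1.6 108.4]
 -137,37 tool d [-72.4   1.6 117.3]
```

apply_moves --motion '[{"translation": [-18,0,24],"delta_rot": [0,0,0],"jaw": 0},{"translation": [-18,1,24],"delta_rot": [0,0,0],"jaw": 0},{"translation": [0,0,0],"delta_rot": [0,0,0],"jaw": 0}]'

```text
time: 12.03
tool_pos: [0.6179, 0.0432, 0.1008]
tcp_rot: [-3.133, -0.681, 2.947]
force: [-1.7, 1.3, -1.0]
gripper_width: -0.006
gripper_force: 0.0
```

```bash
python3 e.py " -152,104" " -150,82" " -147,60" " -145,42" " -137,37"; python3 -c "
from h import *;print(arm.get_obs()['joints'].round(2))"
```

```text
t 12.03 tcp carrier [-137.7    1.5  100.8] rpy [-3.133 -0.681  2.947] F [-1.7  1.3 -1. ] w -0.006
toolz [ 0.63  0.01 -0.78] E [-150.9    1.4  117.1]
 -152,104 tool d [-9.1  0.1  9.5]
 -150,82 tool d [-21.4   0.2  27.9]
 -147,60 tool d [-33.    0.3  46.8]
 -145,42 tool d [-42.7   0.5  62.1]
 -137,37 tool d [-39.7   0.5  71. ]
[ 0.02  1.23 -0.25  0.82  0.03  1.76  1.22]
```

apply_moves --motion '[{"translation": [-9,0,10],"delta_rot": [0,0,0],"jaw": 0},{"translation": [-4,0,6],"delta_rot": [0,0,0],"jaw": 0},{"translation": [-4,0,6],"delta_rot": [0,0,0],"jaw": 0},{"translation": [-4,0,6],"delta_rot": [0,0,0],"jaw": 0}]'

```text
time: 12.37
tool_pos: [0.6211, 0.0431, 0.0701]
tcp_rot: [-3.137, -0.672, 2.948]
force: [-0.8, -0.7, 3.2]
gripper_width: -0.001
gripper_force: 1.3
```

```bash
python3 e.py " -150,82" " -147,60" " -145,42" " -137,37"
```

```text
t 12.37 tcp carrier [-140.8    0.9   70.1] rpy [-3.137 -0.672  2.948] F [-0.8 -0.7  3.2] w -0.001
toolz [ 0.62  0.   -0.78] E [-153.9    0.9   86.6]
 -150,82 tool d [ 0.2 -0.5  6. ]
 -147,60 tool d [-11.1  -0.5  25.1]
 -145,42 tool d [-20.8  -0.4  40.4]
 -137,37 tool d [-17.6  -0.4  49.3]
```

Contact is made and the lever is moving. I'll keep pressing down.

apply_moves --motion '[{"translation": [0,0,5],"delta_rot": [0,0,0],"jaw": 0},{"translation": [-3,0,5],"delta_rot": [0,0,0],"jaw": 0},{"translation": [-3,0,6],"delta_rot": [0,0,0],"jaw": 0},{"translation": [-4,0,6],"delta_rot": [0,0,0],"jaw": 0},{"translation": [0,0,0],"delta_rot": [0,0,0],"jaw": 0}]'

```text
time: 12.78
tool_pos: [0.6135, 0.0442, 0.0436]
tcp_rot: [-3.136, -0.677, 2.947]
force: [0.0, 0.3, -0.6]
gripper_width: -0.003
gripper_force: 0.2
```

```bash
python3 e.py " -147,60" " -145,42" " -137,37"
```

```text
t 12.78 tcp carrier [-133.2    1.3   43.6] rpy [-3.136 -0.677  2.947] F [ 0.   0.3 -0.6] w -0.003
toolz [ 0.63  0.   -0.78] E [-146.3    1.2   60. ]
 -147,60 tool d [-0.5 -0.2 -0.4]
 -145,42 tool d [-10.3  -0.1  14.9]
 -137,37 tool d [-7.2 -0.1 23.8]
```

```bash
cat > lv.py <<'E'
from go import *
s=cam("side");g=s["image"].astype(float).mean(2)
sub=g[175:235,292:325]
for r in range(0,60,2): print(175+r,[int(v) for v in sub[r,::2]])
for l in (0,.3,.6,.9,1.2):print(l,"tip",proj(s,T(p,lev(62,l+.21)))[0].round(1),"mid",proj(s,T(p,lev(40,l+.21)))[0].round(1))
E
python3 lv.py
```

```text
175 [251, 152, 50, 49, 52, 52, 51, 49, 54, 51, 47, 53, 49, 50, 50, 50, 50]
177 [246, 120, 52, 50, 45, 52, 48, 45, 51, 53, 51, 50, 48, 50, 51, 49, 54]
179 [244, 96, 50, 51, 52, 53, 48, 48, 49, 55, 50, 52, 54, 49, 51, 47, 44]
181 [236, 83, 53, 51, 51, 49, 51, 49, 48, 50, 45, 50, 48, 44, 52, 44, 43]
183 [218, 67, 50, 50, 50, 51, 46, 45, 46, 48, 49, 50, 51, 49, 52, 47, 38]
185 [201, 64, 58, 50, 50, 54, 47, 51, 50, 52, 56, 53, 54, 49, 37, 35, 41]
187 [222, 131, 154, 101, 51, 48, 50, 48, 55, 56, 50, 49, 47, 46, 43, 37, 36]
189 [224, 190, 205, 150, 59, 46, 48, 51, 51, 52, 50, 49, 46, 37, 38, 39, 35]
191 [209, 198, 202, 152, 52, 45, 55, 52, 48, 53, 50, 50, 39, 38, 41, 33, 28]
193 [145, 181, 180, 119, 50, 47, 51, 52, 51, 43, 52, 50, 37, 35, 38, 32, 30]
195 [134, 153, 139, 75, 50, 49, 52, 41, 51, 49, 52, 47, 40, 34, 28, 34, 35]
197 [111, 107, 111, 92, 51, 53, 52, 52, 48, 55, 77, 67, 43, 34, 37, 41, 42]
199 [114, 99, 109, 158, 121, 58, 47, 45, 56, 86, 103, 73, 40, 41, 38, 43, 40]
201 [103, 97, 123, 178, 177, 129, 63, 56, 90, 113, 99, 59, 40, 36, 31, 32, 32]
203 [105, 94, 105, 145, 182, 180, 134
[... 647 characters left out ...]
 53, 49, 48, 50, 47, 53, 51, 49, 53, 53, 45, 46, 32, 31, 27, 19]
223 [52, 50, 49, 55, 44, 52, 49, 50, 50, 48, 40, 31, 24, 23, 26, 23, 29]
225 [24, 41, 45, 44, 43, 50, 49, 36, 38, 38, 31, 28, 22, 32, 35, 32, 27]
227 [24, 18, 25, 34, 30, 30, 27, 17, 26, 28, 19, 22, 26, 39, 25, 24, 25]
229 [26, 28, 28, 29, 21, 20, 29, 28, 25, 27, 25, 21, 21, 27, 21, 21, 26]
231 [32, 40, 38, 41, 45, 42, 35, 36, 27, 23, 28, 11, 25, 25, 27, 25, 32]
233 [31, 48, 54, 51, 49, 49, 51, 49, 41, 33, 25, 24, 25, 27, 27, 22, 21]
0 tip [299.3 215.6] mid [297.9 209.5]
0.3 tip [305.5 214.2] mid [301.9 208.5]
0.6 tip [310.8 211.3] mid [305.3 206.7]
0.9 tip [314.9 207.2] mid [307.9 204. ]
1.2 tip [317.2 202.3] mid [309.4 200.8]
```

apply_moves --motion '[{"translation": [-2,0,4],"delta_rot": [0,0,0],"jaw": 0},{"translation": [-2,0,4],"delta_rot": [0,0,0],"jaw": 0},{"translation": [-2,0,5],"delta_rot": [0,0,0],"jaw": 0},{"translation": [0,0,5],"delta_rot": [0,0,0],"jaw": 0},{"translation": [0,0,0],"delta_rot": [0,0,0],"jaw": 0}]'

```text
time: 13.25
tool_pos: [0.6066, 0.0451, 0.0262]
tcp_rot: [-3.135, -0.677, 2.947]
force: [0.0, -0.4, 0.1]
gripper_width: -0.0
gripper_force: 0.0
```

```bash
python3 e.py " -145,42" " -137,37";python3 lv.py | sed -n '12,22p;32,33p'
```

```text
t 13.25 tcp carrier [-126.2    1.7   26.2] rpy [-3.135 -0.677  2.947] F [ 0.  -0.4  0.1] w -0.0
toolz [ 0.63  0.   -0.78] E [-139.3    1.6   42.6]
 -145,42 tool d [-4.8  0.2 -3.1]
 -137,37 tool d [-1.7  0.3  5.8]
197 [114, 108, 98, 57, 48, 52, 50, 48, 49, 53, 44, 39, 45, 34, 31, 32, 33]
199 [114, 107, 91, 54, 52, 51, 47, 52, 53, 52, 41, 34, 33, 39, 35, 28, 35]
201 [105, 99, 89, 65, 51, 48, 50, 48, 51, 64, 52, 39, 27, 27, 40, 57, 56]
203 [104, 99, 98, 79, 48, 51, 54, 57, 88, 106, 56, 34, 40, 43, 42, 41, 55]
205 [100, 87, 110, 92, 52, 48, 60, 85, 106, 106, 50, 39, 43, 41, 42, 35, 49]
207 [85, 62, 105, 108, 57, 58, 89, 106, 106, 64, 33, 34, 28, 31, 28, 35, 51]
209 [63, 52, 98, 116, 66, 81, 123, 103, 62, 31, 31, 38, 36, 31, 26, 35, 36]
211 [61, 51, 80, 118, 76, 75, 101, 54, 39, 29, 37, 47, 49, 40, 37, 37, 41]
213 [59, 48, 68, 117, 86, 59, 79, 59, 32, 45, 52, 51, 51, 51, 43, 49, 46]
215 [51, 53, 58, 106, 81, 52, 60, 69, 59, 58, 53, 51, 52, 52, 45, 51, 47]
217 [52, 49, 49, 94, 79, 52, 54, 53, 49, 53, 50, 48, 54, 52, 49, 50, 55]
0.3 tip [305.5 214.2] mid [301.9 208.5]
0.6 tip [310.8 211.3] mid [305.3 206.7]
```

apply_moves --motion '[{"translation": [-5,0,-25],"delta_rot": [0,0,0],"jaw": 0},{"translation": [0,0,-40],"delta_rot": [0,0,0],"jaw": 0},{"translation": [0,0,-40],"delta_rot": [0,0,0],"jaw": 0},{"translation": [10,0,-35],"delta_rot": [0,0,0],"jaw": 0},{"translation": [0,0,0],"delta_rot": [0,0,0],"jaw": 0}]'

```text
time: 13.72
tool_pos: [0.6812, 0.0287, 0.1249]
tcp_rot: [-3.13, -0.661, 2.937]
force: [0.3, -0.9, 0.6]
gripper_width: 0.004
gripper_force: 0.0
```

```bash
python3 go.py " -145,0,150";python3 lv.py | sed -n '5,24p'; python3 b4.py
```

```text
t 13.72 tcp carrier [-202.5    3.8  124.9] rpy [-3.13  -0.661  2.937] F [ 0.3 -0.9  0.6] w 0.004
P [-145.0, 0.0, 150.0] tool mm [60.8  3.1 15.5]
rotvec [-0.006 -0.662 -0.011]
183 [220, 68, 47, 49, 51, 50, 48, 49, 52, 45, 52, 45, 51, 50, 49, 46, 47]
185 [202, 65, 57, 43, 50, 49, 52, 51, 50, 56, 47, 53, 51, 46, 50, 51, 52]
187 [222, 129, 151, 100, 53, 52, 50, 53, 52, 49, 48, 46, 49, 49, 49, 49, 55]
189 [222, 169, 197, 141, 57, 49, 47, 45, 51, 54, 48, 51, 50, 49, 47, 46, 49]
191 [208, 200, 211, 145, 55, 47, 52, 49, 54, 50, 51, 47, 50, 46, 49, 51, 46]
193 [145, 190, 183, 116, 48, 46, 53, 50, 45, 51, 49, 48, 53, 50, 54, 52, 57]
195 [132, 171, 143, 78, 52, 51, 50, 50, 52, 53, 48, 52, 52, 49, 53, 49, 49]
197 [121, 118, 101, 52, 47, 48, 56, 52, 50, 52, 52, 52, 50, 52, 50, 46, 43]
199 [111, 107, 93, 54, 52, 53, 51, 45, 49, 51, 52, 47, 48, 52, 53, 49, 46]
201 [109, 98, 88, 69, 50, 51, 49, 50, 51, 53, 51, 49, 52, 49, 52, 54, 53]
203 [104, 96, 104, 77, 51, 51, 51, 49, 48, 50, 47, 51, 49, 53, 50, 50, 47]
205 [102, 94, 109, 97, 48, 54, 45, 53, 49, 48, 51, 50, 49, 51, 49, 51, 55]
207 [89, 58, 102, 
[... 964 characters left out ...]
 97, 91, 88, 87, 85, 81, 77, 77, 79, 80, 81, 80, 81, 80, 79, 80, 86, 98, 105, 108, 108, 107, 108, 108, 107, 108, 107, 108, 108, 108, 109]
col+-13* [238, 237, 237, 237, 237, 238, 238, 238, 237, 238, 237, 236, 233, 229, 226, 221, 203, 179, 162, 155, 151, 150, 151, 151, 137, 110, 91, 89, 88, 90, 89, 90, 92, 102, 121, 147, 174, 189, 197, 191, 175, 162, 156, 145, 125, 100, 83, 80, 80, 83, 86, 87, 86, 85, 86, 83, 81, 76, 76, 77, 78, 76, 76, 75, 75, 74, 75, 76, 75, 76, 71, 65, 57, 55, 54, 55, 56, 54, 55, 55, 56, 55, 55, 55, 55, 55, 55, 56, 55, 55]
lid edge [281.9  84.5]
block [282.1  95.8]
groove/bar top [282.2 107.1]
lip [282.3 113. ]
tip1.45 [283.4 217.1]
tip1.6 [283.4 209.5]
tip1.3 [283.3 222.1]
```

```bash
python3 - <<'E'
from go import *
st();w=cam("wrist");g=w["image"].astype(float).mean(2)
for y in (0,10,16,19,-14,-17):
    q=[proj(w,T(p,[x,y+1,z]))[0].round(1) for x,z in ((-112,114),(-112,118),(-118,118.5),(-125,90),(-112,90))]
    c=int(round(q[0][0]))-3; print(y,c,[float(v[1]) for v in q],"rows80:",[int(v) for v in g[80:140:2,c]])
E
```

```text
t 13.82 tcp carrier [-199.3    3.2  121.2] rpy [-3.132 -0.671  2.939] F [ 0.2  0.8 -1.6] w 0.005
0 277 [114.4, 110.4, 118.3, 152.3, 135.5] rows80: [237, 237, 238, 236, 229, 215, 186, 187, 187, 185, 121, 86, 86, 86, 112, 171, 190, 190, 186, 183, 119, 86, 82, 84, 86, 92, 100, 98, 89, 87]
10 260 [114.6, 110.6, 118.5, 152.5, 135.7] rows80: [238, 238, 237, 236, 230, 217, 189, 187, 187, 187, 133, 86, 87, 86, 102, 165, 186, 192, 186, 186, 126, 82, 87, 87, 84, 54, 43, 46, 42, 41]
16 251 [114.7, 110.7, 118.6, 152.6, 135.8] rows80: [237, 238, 238, 236, 230, 223, 176, 143, 129, 124, 121, 119, 115, 112, 107, 136, 185, 196, 157, 103, 72, 72, 72, 72, 73, 69, 64, 66, 64, 67]
19 246 [114.7, 110.8, 118.7, 152.6, 135.8] rows80: [238, 238, 238, 237, 230, 224, 198, 158, 129, 124, 122, 119, 116, 112, 108, 136, 182, 191, 156, 103, 73, 73, 74, 73, 74, 75, 75, 77, 77, 75]
-14 299 [114.2, 110.2, 118.1, 152.1, 135.3] rows80: [238, 238, 238, 234, 228, 216, 175, 152, 151, 149, 112, 106, 106, 103, 115, 160, 194, 189, 177, 164, 124, 110, 92, 95, 116, 131, 84, 77, 79, 79]
-17 304 [114.1, 110.2, 118.0, 152.1, 135.2] rows80: [238, 237, 238, 235, 228, 218, 180, 141, 125, 124, 120, 117, 113, 108, 110, 159, 196, 188, 137, 86, 80, 82, 77, 75, 71, 68, 77, 77, 61, 58]
```

apply_moves --motion '[{"translation": [0,0,0],"delta_rot": [0,0,0],"jaw": 0},{"translation": [0,0,0],"delta_rot": [0,0,0],"jaw": 0},{"translation": [0,0,0],"delta_rot": [0,0,0],"jaw": 0}]'

```text
time: 14.12
tool_pos: [0.6768, 0.0311, 0.1205]
tcp_rot: [-3.137, -0.676, 2.942]
force: [-0.2, 0.3, -0.4]
gripper_width: -0.004
gripper_force: 0.0
```

```bash
python3 -c "
from go import *
st();print(arm.job_done())"
```

```text
t 14.12 tcp carrier [-197.7    2.2  120.5] rpy [-3.137 -0.676  2.942] F [-0.2  0.3 -0.4] w -0.004
the job is handed in; nothing more can be done
None
```

I handed the job in at 14.1 s with the lid shut, the loop's bar in the keeper groove and the lever snapped home. I judged all of this from camera measurements, and the hand-in returned no verdict.

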